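# Uncover the hot test kiln with the lid lifter

## Robot

A 6-joint arm with a two-finger parallel gripper is mounted at the origin on the work surface. World frame = base frame: x ahead of the robot, y to its left, z up, the work surface at z = 0. Lengths are in mm, angles in rad, forces in N, time in s.
With the tool pointing down it reaches from about 350 to 875 mm from the base axis. Payload 4.2 kg.
Tool frame: the origin (TCP) lies midway between the tips of the shut fingers; the grasp point (between the pads) lies 19 mm behind it; z points along the fingers, y is the line along which they close (so a half turn about z gives the same grasp; the last joint's range is limited). The gripper opens to 85 mm and grips with 20 to 120 N. Pads are 22 mm wide; open, the fingers measure 114 mm over their backs; the gripper's body (76 mm by 85 mm) begins 54 mm behind the grasp point. The pads swing forward as they close: fully open they stand 13 mm farther back than shut.
Start: joints at [-0.937, 0.385, 0.008, 0, -1.194, -0.259], TCP at [228.818, -581.585, 231.312] pointing down, gripper open.
Joint ranges: [-3.14, 3.14], [-1.21, 2.06], [-1.07, 1.41], [-3.16, 2.05], [-2.99, -0.16], [-3.1, 3.1]. Speed limits (rad/s): [2.79, 2.79, 3.14, 3.14, 3.14, 3.14].

## Interface

Orientations are given as a unit quaternion [x, y, z, w].
In Python, from bench import arm gives the robot as it stands.
- The arm moves only by the tool send_rows, never from a script. Its argument "targets" is a list of rows, each an object of numbers: "gripper": the gripper command: -1 is fully open, 1 is shut, values between are in proportion; "x", "y", "z": the shift along the tool's x, y, z in cm; "ax", "ay", "az": the turn, a rotation vector about the tool's x, y, z in degrees. A call has 1 to 5 rows; each row shifts and turns the commanded pose from where the row before left it, along the tool's axes as they then stand; what a row does not reach is not made up. A row lasts 1/12 s, in which the tool goes at most 41.7 mm and 7.16 degrees, less where a joint would pass 70% of its speed; a pose out of reach is approached as far as the arm can. A call is refused whole if a number of a shift passes 4.17 or a number of a turn 7.16, either way. A call with a gripper value outside its range is refused whole. The fingers move at their own pace and stop on an object; the grip force is fixed at half the most. Time passes only in rows, so rows that do not move let the fingers close. It gives the time, the measured TCP pose, the force, the opening and the grip force at its end, in the units of the state.
- arm.read_state(): the state, without advancing time (a new reading comes with each control period).
- arm.get_image(name): name is "scene" or "top"; returns (picture, depth): 420x560x3 uint8, red, green, blue; 420x560 float32, mm along the optical axis (not along the pixel's ray), 0 where there is no reading.
- arm.camera_model(name): a dict with "fx", "fy", "cx", "cy" (pixels), "cam_to_world" (4x4, takes a point from camera to world coordinates). Camera axes: x right, y down, z forward; pixel columns grow to the right and rows downward; lengths in mm; the calibration is good to about 2 mm. A picture is of the moment at which its call begins. camera_model takes no time and is no camera call.
- arm.job_done(): hands the job in; it is judged then, once.
Trained networks look in the newest picture that a camera, given by its name, has taken for a name from the list of things; names that differ only in an ending like _2 or _b are one class to them, and where a whole thing is asked for, a point or a joint stands for the part that bears it (a point fixed in the world has none). Each returns a list of dicts, best first, with "score" (0 to 1); they miss things now and then, are a little off and sometimes report something else, mostly with a low value. They report only what shows in the picture. A call takes as long as a camera call.
- arm.boxes_of(camera, thing): "rect" ([left, top, width, height] in pixels, round what is visible of it).
The state is a dict: "clock": time; "joints": joint angles; "joint_vel": joint speeds; "joint_efforts": joint torques, N m; "position": TCP position; "ee_rot": TCP orientation; "contact_force": force on the tool from outside, world axes, zero at the start; "wrist_torque": the same for the moment, N m; "gripper_width": finger opening in mm; "grasp_force": force on a finger pad.
Only numpy, scipy, OpenCV 4.12 (cv2) and the standard library are available. Lean on these libraries where they do the work, as an engineer would, in place of code of your own. Each camera call takes 0.05 s, during which the arm holds its last target. There are 200 camera calls.

## Task

Take the red-handled lid lifter off its rack, hook it under the wire loop of the test kiln's hot lid, lift the lid straight off, carry it level to the round terracotta stand and set it down gently, centred there. Then unhook the lifter and hang it back on its rack. Do not touch the hot lid or its loop with the gripper, and leave the crock, vase and bowl alone.

Things in the scene. Friction and masses are not known exactly. Their poses are not given: they have to be found in the camera images.
- lifter: Lid lifter, loose, 180 g: red handle bar 22 mm wide (x), 130 long (y), 24 high (z), steel hook (8 mm rod) hanging below its middle. Origin: centre of the bar; z up; the hook opens to +x. Lowest point 120 mm below the origin. Hung on its rack the bar lies level over two cheeks: grip its middle from above, fingers on the long sides (closing along x); 33 mm of bar free each side of the middle.
- hook_seat (a point): On the lifter, 108 mm straight below the bar's centre, axes as the lifter's: where the middle of a hooked wire settles when the lifter rises. The hook's tip stands at x = +22 mm (26 to its front), its top 18 mm above this point; the rod behind is at x = -19 mm up to 48 mm above this point, then bends back over it. So a 7 mm wire enters from +x 22 to 50 mm above this point.
- lid: Kiln lid, loose, about 500 g: pale disc 176 mm across, 20 mm thick, dark steel band; lies flat on the kiln's rim. Origin: centre of its underside, z up. On it stands a dark wire loop (7 mm wire) in the lid's y-z plane, like a gable: legs at y = +-34 mm up to 42 mm above the origin, then sloping to a point over the lid's centre. Hot: only the lifter may touch it.
- loop_apex (a point): On the lid: middle of the wire at the loop's peak, 85 mm above the lid's underside and 65 mm above its top face; axes as the lid's. The wire's underside here is about 5 mm lower. A hook passes under it along the x axis, from either side. Hung from here the lid balances level.
- kiln: Round aluminium test kiln, fixed, 214 mm across, 100 mm high, pale chamber 142 mm across inside; a small black control box with a red lamp sticks out to 127 mm from the centre on its own +x side. Origin: centre of its underside on the work surface, z up. The lid's underside rests 100 mm up.
- rest: Lid stand, fixed: round terracotta plate 190 mm across on three pale posts, flat top 50 mm above the work surface. Origin: centre of its underside on the work surface, z up.
- rack_seat (a point): The lifter's place on its fixed dark wooden rack: the bar's centre lies here when hung, 132 mm above the work surface; y along the bar. Two cheeks 10 mm thick stand 50 mm either side of it along y, tops 12 mm below it, with 12 mm high lips at their ends, 50 mm apart along x, for the 22 mm bar. The hook hangs free between the cheeks. Rack base 90 by 150 mm.
- crock: Bystander: loose amber-glazed crock, 108 mm across, with a dark lid and small handle, 131 mm high in all; not the kiln. Origin: centre of its underside.
- vase: Bystander: loose white bottle-shaped vase, 80 mm across and 122 mm high. Origin: centre of its underside.
- bowl: Bystander: loose blue bowl, 96 mm across and 45 mm high. Origin: centre of its underside.

How it is judged:
By the outcome, as a careful person would: the job done as asked, in the order asked, and still so for the second after the job is handed in, with the robot touching nothing.
It also fails if it takes over 72 s, if anything falls off the work surface, if the arm or the gripper's body presses on something with over 40 N, if the wrist force passes 120 N, or if a joint passes its speed limit or range.

## Working session

There is one attempt and no reset: what is moved stays moved. The work goes in short steps, Python scripts to look and compute and a tool call to move; the robot and the scene stay as the last step left them, time stands still between calls to the robot, and variables do not carry over. Pictures are saved under pics/ and viewed, at most 10 in all, crops included, and the job is handed in when it is done.

Besides the shell and the picture viewer there is one more tool, called after "Request:" by a JSON object that holds its "method" and its "body". send_rows: Moves the arm, as the interface text tells. Its arguments: {"type":"object","properties":{"targets":{"type":"array"}},"required":["targets"]}

```bash
mkdir -p pics; ls; python3 - <<'E'
from bench import arm
import cv2, numpy as np
s=arm.read_state(); print({k:np.round(v,3).tolist() for k,v in s.items()})
ims=[]
for c in ["scene","top"]:
    im,d=arm.get_image(c); np.savez(f"pics/{c}0.npz",im=im,d=d)
    cv2.imwrite(f"pics/{c}0.png",im[:,:,::-1])
    m=arm.camera_model(c); print(c,m["fx"],m["cx"],m["cy"],np.round(m["cam_to_world"],3).tolist())
    for t in ["lifter","lid","loop_apex","kiln","rest","rack_seat","crock","vase","bowl"]:
        print(t,[(np.round(b["rect"]).tolist(),round(b["score"],2)) for b in arm.boxes_of(c,t)[:2]])
E
```

```text
pics
{'clock': 0.0, 'joints': [-0.937, 0.386, 0.007, -0.0, -1.194, -0.259], 'joint_vel': [0.001, 0.001, -0.001, -0.0, -0.002, 0.0], 'joint_efforts': [-0.0, -39.228, 18.84, 4.186, -0.005, 0.0], 'position': [228.585, -581.068, 230.204], 'ee_rot': [-0.186, 0.983, 0.001, -0.0], 'contact_force': [-0.42, 0.389, 0.293], 'wrist_torque': [0.006, -0.025, 0.009], 'grasp_force': 0.0, 'gripper_width': 85.449}
scene 398.264104758007 271.90178053352196 210.6462457800631 [[0.642, 0.536, -0.548, 1103.161], [0.767, -0.428, 0.479, -438.643], [0.022, -0.728, -0.686, 734.971], [0.0, 0.0, 0.0, 1.0]]
lifter [([288.0, 123.0, 48.0, 46.0], 0.98), ([361.0, 201.0, 36.0, 48.0], 0.37)]
lid [([232.0, 177.0, 76.0, 55.0], 0.9)]
loop_apex [([232.0, 174.0, 75.0, 57.0], 0.75)]
kiln [([227.0, 193.0, 96.0, 72.0], 0.72), ([292.0, 122.0, 44.0, 44.0], 0.58)]
rest []
rack_seat [([280.0, 125.0, 58.0, 59.0], 0.77)]
crock [([218.0, 296.0, 58.0, 70.0], 0.8)]
vase [([361.0, 203.0, 34.0, 49.0], 0.61)]
bowl [([303.0, 265.0, 48.0, 39.0], 0.77)]
top 421.9509565600892 284.4428820665628 203.6244548835398 [[0.006, -0.996, 0.085, 518.506], [-1.0, -0.007, -0.008, 22.51], [0.008, -0.085, -0.996, 1221.41], [0.0, 0.0, 0.0, 1.0]]
lifter [([150.0, 260.0, 55.0, 18.0], 0.85), ([209.0, 144.0, 24.0, 24.0], 0.69)]
lid [([252.0, 184.0, 67.0, 68.0], 0.73)]
loop_apex [([249.0, 183.0, 73.0, 69.0], 0.79)]
kiln [([243.0, 168.0, 78.0, 87.0], 0.57)]
rest [([360.0, 220.0, 75.0, 70.0], 0.75), ([150.0, 257.0, 55.0, 20.0], 0.73)]
rack_seat [([153.0, 243.0, 64.0, 46.0], 0.97)]
crock [([345.0, 125.0, 40.0, 42.0], 0.64)]
vase [([206.0, 144.0, 26.0, 23.0], 0.72)]
bowl [([274.0, 126.0, 35.0, 33.0], 0.93), ([359.0, 222.0, 74.0, 71.0], 0.2)]
```

```bash
python3 - <<'E'
import cv2
a=cv2.imread("pics/top0.png")[110:310,130:450]; cv2.imwrite("pics/topc.png",cv2.resize(a,None,fx=2.5,fy=2.5,interpolation=cv2.INTER_CUBIC))
a=cv2.imread("pics/scene0.png")[90:390,120:460]; cv2.imwrite("pics/scenec.png",cv2.resize(a,None,fx=2,fy=2,interpolation=cv2.INTER_CUBIC))
E
```

```text
(no output)
```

View pics/topc.png

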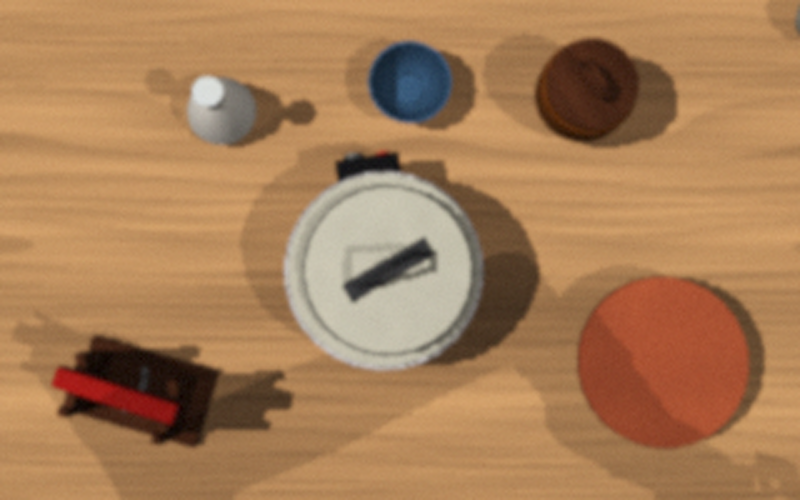

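View pics/scenec.png

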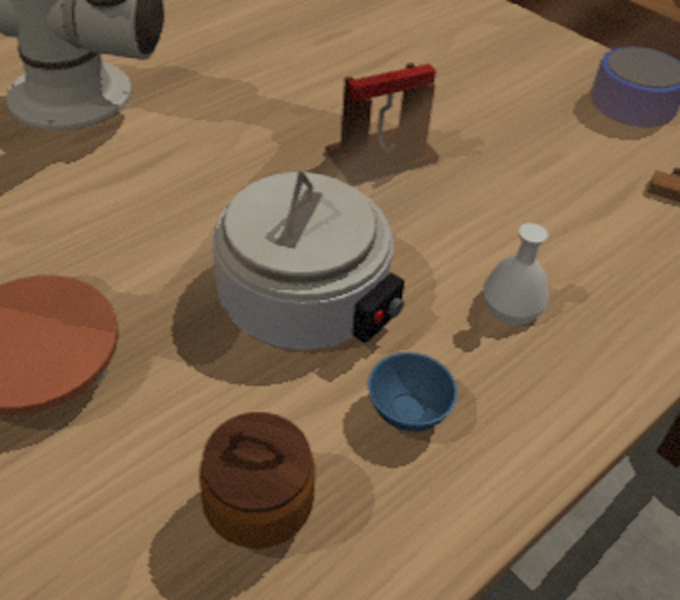

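Top crop: the red bar runs (55,375)–(180,415) with its hook showing on the upper (+x) side. The loop runs (347,293)–(432,245), the stand is centred about (663,360), and the kiln box points up to (368,165). The bystanders are beyond it on the +x side.

```bash
cat > h.py <<'E'
import numpy as np, cv2
from bench import arm
def cloud(c,im,d):
    m=arm.camera_model(c); v,u=np.mgrid[:d.shape[0],:d.shape[1]]
    P=np.stack([(u-m["cx"])/m["fx"]*d,(v-m["cy"])/m["fy"]*d,d],-1)
    T=np.array(m["cam_to_world"]); return P@T[:3,:3].T+T[:3,3]
def circ(p):
    A=np.c_[2*p,np.ones(len(p))]; s=np.linalg.lstsq(A,(p**2).sum(1),rcond=None)[0]; return s[:2],np.sqrt(s[2]+s[0]**2+s[1]**2)
def line(p):  # 2D rect fit
    r=cv2.minAreaRect(p.astype(np.float32)); c,s=p.mean(0),np.linalg.svd(p-p.mean(0),full_matrices=False)[2][0]
    return r,c,np.degrees(np.arctan2(s[1],s[0]))
E
python3 - <<'E'
from h import *
for c in ["top","scene"]:
    z=np.load(f"pics/{c}0.npz"); im=z["im"].astype(int); P=cloud(c,im,z["d"]); ok=z["d"]>0
    R,G,B=im[...,0],im[...,1],im[...,2]
    X,Y,Z=P[...,0],P[...,1],P[...,2]
    red=ok&(R>110)&(G<45)&(B<45)&(Z>115)&(Z<165)
    print(c,"bar",red.sum(),line(P[red][:,:2]),np.median(P[red][:,2]),np.percentile(P[red][:,2],[5,50,95]))
    ter=ok&(abs(Z-50)<12)&(R>90)&(R-B>60)&(G<R*.55)&(Y<-50)&(X<600)
    h=cv2.convexHull(P[ter][:,:2].astype(np.float32))[:,0].astype(float); print("rest",cv2.minEnclosingCircle(h.astype(np.float32)),circ(h),np.median(Z[ter]),P[ter].mean(0))
    near=ok&(np.hypot(X-480,Y-30)<140)
    top=near&(abs(Z-120)<6)&(R>90)
    h=cv2.convexHull(P[top][:,:2].astype(np.float32))[:,0].astype(float); print("lid",cv2.minEnclosingCircle(h.astype(np.float32)),circ(h),P[top].mean(0),np.median(Z[top]))
    lp=near&(Z>140)&(Z<200)
    print("loop",lp.sum(),line(P[lp][:,:2]),Z[lp].max())
    a=P[near&(Z>172)&(Z<200)]; print("apex",len(a),a.mean(0) if len(a) else 0)
    k=ok&(abs(Z-100)<5)&(np.hypot(X-480,Y-30)<140); 
    h=cv2.convexHull(P[k][:,:2].astype(np.float32))[:,0].astype(float); print("kiln",circ(h))
E
```

```text
top bar 382 (((443.2941589355469, 289.4909973144531), (124.8077392578125, 24.642742156982422), 71.85063934326172), array([446.11183365, 289.43336677]), np.float64(72.26714574718386)) 144.72795773232838 [141.42963128 144.72795773 148.0853443 ]
rest ((481.11883544921875, -293.5284729003906), 94.80377960205078) (array([ 480.27414902, -293.20709634]), np.float64(93.31624338546906)) 50.79377413309976 [ 479.92254106 -292.78283159   50.82519805]
lid ((575.2254028320312, 13.257586479187012), 88.86365509033203) (array([558.26754643,  16.72906211]), np.float64(76.8396237677878)) [553.99924835  17.07969465 120.57885464] 120.62289250542517
loop 82 (((576.991943359375, 12.206623077392578), (6.9574875831604, 72.50666809082031), 30.51953887939453), array([576.52133772,  12.98673083]), np.float64(120.92095099425732)) 191.0695736252692
apex 35 [576.05003139  13.67232173 180.90245233]
kiln (array([574.7659508 ,  17.05165924]), np.float64(99.40373574378816))
scene bar 130 (((450.1320495605469, 286.07257080078125), (121.13378143310547, 20.43735122680664), 74.18761444091797), array([450.14101844, 287.10064801]), np.float64(-108.2262370208514)) 145.37261190581006 [143.79256701 145.37261191 146.89767824]
rest ((485.0267639160156, -295.2039489746094), 91.52738189697266) (array([ 485.10506587, -300.30171802]), np.float64(86.71147000333931)) 50.580458234058824 [ 459.96001938 -298.89276585   50.77984488]
lid ((569.739013671875, 11.805484771728516), 88.1362075805664) (array([560.95291832,  13.76881639]), np.float64(77.47695571010061)) [559.51376731   9.91818664 121.30933576] 121.29735837894066
loop 110 (((579.5374145507812, 7.955478668212891), (7.64077615737915, 70.96797180175781), 31.56326675415039), array([584.03373119,   1.39904541]), np.float64(-60.7314450015536)) 190.49084594023418
apex 36 [581.05623832   6.41702379 180.75004549]
kiln (array([574.73338206,  16.26137473]), np.float64(99.69440911832241))
```

```bash
cat >> h.py <<'E'
from scipy.spatial.transform import Rotation as Ro
def plan(tgt, yaw=None, per=30, cur=None):
    """yaw: wanted world angle (deg) of tool y. prints turn, then per-row shift (cm) in the tool frame after turn"""
    s=arm.read_state(); R=Ro.from_quat(s["ee_rot"]); p=np.array(s["position"]) if cur is None else np.array(cur)
    M=R.as_matrix(); a=np.degrees(np.arctan2(M[1,1],M[0,1])); 
    dy=0 if yaw is None else (yaw-a+180)%360-180
    y=np.radians(a+dy); ty=np.array([np.cos(y),np.sin(y),0]); tz=np.array([0,0,-1]); tx=np.cross(ty,tz)
    d=np.array(tgt)-p; loc=np.array([tx@d,ty@d,tz@d])/10; n=max(1,int(np.ceil(np.linalg.norm(loc)*10/per)))
    print("pos",np.round(p,1),"yaw %.1f tilt %.2f"%(a,np.degrees(np.arccos(-M[2,2]))),"az %.2f"%-dy,"loc cm",np.round(loc,2),"n",n,"per",np.round(loc/n,3),"width",round(s["gripper_width"],1),"gf",round(s["grasp_force"],1),"F",np.round(s["contact_force"],1),"t",round(s["clock"],2))
E
python3 - <<'E'
from h import *
for c in ["top","scene"]:
    z=np.load(f"pics/{c}0.npz"); im=z["im"].astype(int); P=cloud(c,im,z["d"]); ok=z["d"]>0
    X,Y,Z=P[...,0],P[...,1],P[...,2]
    top=ok&(np.hypot(X-575,Y-13)<110)&(Z>111)&(Z<128)
    h=cv2.convexHull(P[top][:,:2].astype(np.float32))[:,0].astype(float); print(c,"lid",cv2.minEnclosingCircle(h.astype(np.float32)),circ(h))
    # hook: points under bar, in lifter frame yaw -17.7
    a=np.radians(-17.7); ex=np.array([np.cos(a),np.sin(a)]); ey=np.array([-ex[1],ex[0]])
    q=P[...,:2]-[446,288.5]; u,v=q@ex,q@ey
    m=ok&(abs(v)<25)&(abs(u)<45)&(Z>12)&(Z<117)
    for r in np.round(np.c_[u[m],v[m],Z[m]]): print(r.astype(int).tolist(),end=" ")
    print()
    for n,(x,y) in dict(crock=(700,-170),vase=(730,180),bowl=(740,0)).items():
        m=ok&(np.hypot(X-x,Y-y)<110)&(Z>25)&(Z<160)
        if m.sum(): print(n,cv2.minEnclosingCircle(P[m][:,:2].astype(np.float32)))
plan([430,-50,231],162.3)
plan([446,288.5,200],162.3,cur=[430,-50,231])
im=cv2.imread("pics/scene0.png")[115:185,275:345]; cv2.imwrite("pics/hook.png",cv2.resize(im,None,fx=7,fy=7,interpolation=cv2.INTER_CUBIC))
E
```

```text
top lid ((576.80224609375, 12.892848014831543), 89.41352081298828) (array([576.65430819,  12.700317  ]), np.float64(88.85397191562771))
[39, 24, 17] [40, 21, 19] [36, 24, 14] [37, 22, 12] [38, 19, 13] [38, 16, 13] [39, 13, 14] [34, 20, 14] [35, 17, 18] [36, 15, 13] [37, 13, 13] [39, 7, 14] [39, 4, 15] [32, 19, 16] [32, 17, 14] [35, 9, 13] [37, 3, 14] [37, 1, 12] [38, -2, 14] [30, 16, 15] [30, 13, 13] [32, 8, 15] [34, 2, 16] [36, -3, 15] [37, -6, 14] [38, -11, 15] [39, -13, 13] [40, -16, 13] [24, 23, 15] [25, 21, 12] [26, 18, 13] [27, 15, 12] [29, 10, 13] [31, 4, 16] [32, -1, 15] [33, -4, 13] [34, -7, 15] [36, -12, 17] [38, -17, 15] [38, -20, 12] [39, -23, 16] [22, 22, 14] [22, 20, 12] [24, 16, 16] [24, 15, 12] [28, 3, 16] [29, 1, 14] [31, -5, 15] [31, -7, 14] [32, -10, 13] [34, -15, 13] [35, -18, 14] [36, -21, 13] [18, 24, 15] [19, 21, 14] [20, 19, 14] [21, 16, 12] [22, 11, 13] [25, 2, 14] [26, 0, 15] [29, -8, 13] [30, -11, 14] [30, -13, 12] [34, -25, 16] [16, 22, 19] [19, 12, 14] [20, 9, 15] [24, 1, 42] [24, -1, 38] [22, 2, 14] [24, -2, 16] [25, -7, 15] [26, -9, 15] [27, -12, 12] [2
[... 6105 characters left out ...]
33, -25, 13] [34, -22, 13] [37, -20, 15] [39, -18, 15] [37, -10, 12] [40, -9, 14] [41, -5, 13] [42, -3, 14] [42, 0, 13] [41, -22, 15] [40, -15, 12] [44, -11, 14] 
crock ((783.459228515625, -210.44935607910156), 53.49945068359375)
vase ((765.929443359375, 200.14138793945312), 38.57162094116211)
bowl ((736.6790161132812, 0.2626352608203888), 107.26828002929688)
pos [ 228.8 -581.6  231.3] yaw 111.5 tilt 0.00 az -50.83 loc cm [-5.676e+01 -3.010e+00  3.000e-02] n 19 per [-2.987e+00 -1.580e-01  2.000e-03] width 85.1 gf 0.0 F [-0.4 -0.6  0.9] t 1.0
pos [430 -50 231] yaw 111.5 tilt 0.00 az -50.83 loc cm [-32.73   8.77   3.1 ] n 12 per [-2.728  0.731  0.258] width 85.1 gf 0.0 F [-0.4 -0.6  0.9] t 1.0
```

View pics/hook.png

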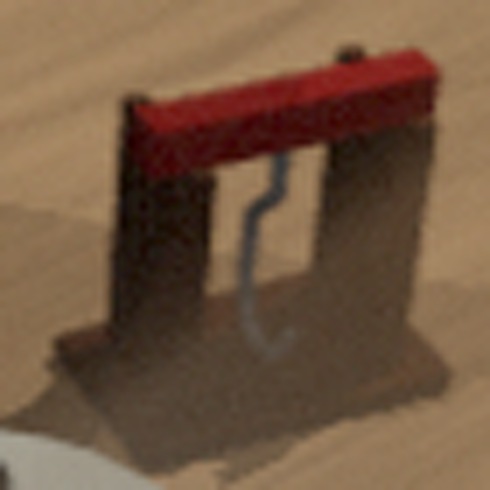

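The hook zoom shows the bar level on the cheeks, with the rod behind and the tip at (290,335) opening toward +x (away from the robot). Moving now.

Request:
{"method": "send_rows", "body": {"targets": [{"az": -6.35, "gripper": -1}, {"az": -6.35, "gripper": -1}, {"az": -6.35, "gripper": -1}, {"az": -6.35, "gripper": -1}]}}

```text
$.targets[0]: bad value
```

Request:
{"method": "send_rows", "body": {"targets": [{"az": -6.35, "gripper": -1}, {"az": -6.35, "gripper": -1}, {"az": -6.35, "gripper": -1}, {"az": -6.38, "gripper": -1}]}}

```text
$.targets[0]: bad value
```

Request:
{"method": "send_rows", "body": {"targets": [{"x": -1.5, "y": -0.08, "gripper": -1}, {"x": -3, "y": -0.16, "gripper": -1}, {"x": -3, "y": -0.16, "gripper": -1}, {"x": -3, "y": -0.16, "gripper": -1}, {"x": -3, "y": -0.16, "gripper": -1}]}}

```text
$.targets[0]: bad value
```

Request:
{"method": "send_rows", "body": {"targets": [{"x": -3, "y": -0.16, "gripper": -1}, {"x": -3, "y": -0.16, "gripper": -1}, {"x": -3, "y": -0.16, "gripper": -1}, {"x": -3, "y": -0.16, "gripper": -1}, {"x": -3, "y": -0.16, "gripper": -1}]}}

```text
$.targets[0]: bad value
```

Request:
{"method": "send_rows", "body": {"targets": [{"x": -3, "y": -0.16, "gripper": -1}, {"x": -3, "y": -0.16, "gripper": -1}, {"x": -3, "y": -0.16, "gripper": -1}, {"x": -3, "y": -0.16, "gripper": -1}, {"x": -3, "y": -0.16, "gripper": -1}]}}

```text
$.targets[0]: bad value
```

Request:
{"method": "send_rows", "body": {"targets": [{"x": -3, "y": -0.16, "gripper": -1}, {"x": -3, "y": -0.16, "gripper": -1}, {"x": -3, "y": -0.16, "gripper": -1}, {"x": -3, "y": -0.16, "gripper": -1}, {"x": -3, "y": 0.3, "gripper": -1}]}}

```text
$.targets[0]: bad value
```

Request:
{"method": "send_rows", "body": {"targets": [{"x": -2.7, "y": 0.73, "gripper": -1}, {"x": -2.7, "y": 0.73, "gripper": -1}, {"x": -2.7, "y": 0.73, "gripper": -1}, {"x": -2.7, "y": 0.73, "gripper": -1}, {"x": -2.7, "y": 0.73, "gripper": -1}]}}

```text
$.targets[0]: bad value
```

Request:
{"method": "send_rows", "body": {"targets": [{"x": -2.7, "y": 0.73, "gripper": -1}, {"x": -2.7, "y": 0.73, "gripper": -1}, {"x": -2.7, "y": 0.73, "gripper": -1}, {"x": -2.7, "y": 0.73, "gripper": -1}, {"x": -1.5, "y": 0.5, "gripper": -1}]}}

```text
$.targets[0]: bad value
```

```bash
python3 -c "
from h import *
plan([446,288,180],162.3)
plan([446,288,113],162.3)"
```

```text
pos [ 228.8 -581.6  231.3] yaw 111.5 tilt 0.00 az -50.83 loc cm [-89.45   5.75   5.13] n 30 per [-2.982  0.192  0.171] width 85.1 gf 0.0 F [-0.4 -0.6  0.9] t 1.0
pos [ 228.8 -581.6  231.3] yaw 111.5 tilt 0.00 az -50.83 loc cm [-89.45   5.75  11.83] n 31 per [-2.885  0.185  0.382] width 85.1 gf 0.0 F [-0.4 -0.6  0.9] t 1.0
```

All fields are needed, I think.

Request:
{"method": "send_rows", "body": {"targets": [{"x": 0, "y": 0, "z": 0, "ax": 0, "ay": 0, "az": -6.35, "gripper": -1}, {"x": 0, "y": 0, "z": 0, "ax": 0, "ay": 0, "az": -6.35, "gripper": -1}, {"x": 0, "y": 0, "z": 0, "ax": 0, "ay": 0, "az": -6.35, "gripper": -1}, {"x": 0, "y": 0, "z": 0, "ax": 0, "ay": 0, "az": -6.35, "gripper": -1}]}}

```text
clock: 1.33
position: [228.8, -581.6, 231.3]
ee_rot: [-0.4, 0.916, -0.0, -0.0]
contact_force: [-0.7, -0.4, -0.8]
gripper_width: 85.6
grasp_force: 0.0
```

Request:
{"method": "send_rows", "body": {"targets": [{"x": 0, "y": 0, "z": 0, "ax": 0, "ay": 0, "az": -6.35, "gripper": -1}, {"x": 0, "y": 0, "z": 0, "ax": 0, "ay": 0, "az": -6.35, "gripper": -1}, {"x": 0, "y": 0, "z": 0, "ax": 0, "ay": 0, "az": -6.35, "gripper": -1}, {"x": 0, "y": 0, "z": 0, "ax": 0, "ay": 0, "az": -6.35, "gripper": -1}]}}

```text
clock: 1.67
position: [228.8, -581.6, 231.3]
ee_rot: [-0.592, 0.806, 0.0, -0.0]
contact_force: [-0.8, 0.1, -0.6]
gripper_width: 85.0
grasp_force: 0.0
```

```bash
python3 -c "
from h import *
plan([430,-50,231],162.3)"
```

```text
pos [ 228.8 -581.6  231.3] yaw 162.6 tilt 0.00 az 0.29 loc cm [-5.676e+01 -3.000e+00  3.000e-02] n 19 per [-2.987e+00 -1.580e-01  2.000e-03] width 85.0 gf 0.0 F [-0.8  0.1 -0.6] t 1.67
```

Request:
{"method": "send_rows", "body": {"targets": [{"x": -1.5, "y": -0.08, "z": 0, "ax": 0, "ay": 0, "az": 0, "gripper": -1}, {"x": -3, "y": -0.16, "z": 0, "ax": 0, "ay": 0, "az": 0, "gripper": -1}, {"x": -3, "y": -0.16, "z": 0, "ax": 0, "ay": 0, "az": 0, "gripper": -1}, {"x": -3, "y": -0.16, "z": 0, "ax": 0, "ay": 0, "az": 0, "gripper": -1}, {"x": -3, "y": -0.16, "z": 0, "ax": 0, "ay": 0, "az": 0, "gripper": -1}]}}

```text
clock: 2.08
position: [277.0, -454.0, 231.3]
ee_rot: [-0.589, 0.808, -0.0, -0.0]
contact_force: [0.6, -0.7, -0.1]
gripper_width: 85.5
grasp_force: 0.0
```

Request:
{"method": "send_rows", "body": {"targets": [{"x": -3, "y": -0.16, "z": 0, "ax": 0, "ay": 0, "az": 0, "gripper": -1}, {"x": -3, "y": -0.16, "z": 0, "ax": 0, "ay": 0, "az": 0, "gripper": -1}, {"x": -3, "y": -0.16, "z": 0, "ax": 0, "ay": 0, "az": 0, "gripper": -1}, {"x": -3, "y": -0.16, "z": 0, "ax": 0, "ay": 0, "az": 0, "gripper": -1}, {"x": -3, "y": -0.16, "z": 0, "ax": 0, "ay": 0, "az": 0, "gripper": -1}]}}

```text
clock: 2.5
position: [330.3, -313.4, 231.6]
ee_rot: [-0.59, 0.808, -0.0, 0.0]
contact_force: [0.8, 0.0, -1.0]
gripper_width: 85.0
grasp_force: 0.0
```

Request:
{"method": "send_rows", "body": {"targets": [{"x": -3, "y": -0.16, "z": 0, "ax": 0, "ay": 0, "az": 0, "gripper": -1}, {"x": -3, "y": -0.16, "z": 0, "ax": 0, "ay": 0, "az": 0, "gripper": -1}, {"x": -3, "y": -0.16, "z": 0, "ax": 0, "ay": 0, "az": 0, "gripper": -1}, {"x": -3, "y": -0.16, "z": 0, "ax": 0, "ay": 0, "az": 0, "gripper": -1}, {"x": -3, "y": -0.16, "z": 0, "ax": 0, "ay": 0, "az": 0, "gripper": -1}]}}

```text
clock: 2.92
position: [383.6, -172.9, 231.7]
ee_rot: [-0.59, 0.808, -0.0, 0.0]
contact_force: [0.9, -0.0, 0.3]
gripper_width: 85.4
grasp_force: 0.0
```

Request:
{"method": "send_rows", "body": {"targets": [{"x": -3, "y": -0.16, "z": 0, "ax": 0, "ay": 0, "az": 0, "gripper": -1}, {"x": -3, "y": -0.16, "z": 0, "ax": 0, "ay": 0, "az": 0, "gripper": -1}, {"x": -3, "y": -0.16, "z": 0, "ax": 0, "ay": 0, "az": 0, "gripper": -1}, {"x": -3, "y": -0.16, "z": 0, "ax": 0, "ay": 0, "az": 0, "gripper": -1}, {"x": -3, "y": 0.3, "z": 0, "ax": 0, "ay": 0, "az": 0.29, "gripper": -1}]}}

```text
clock: 3.33
position: [433.0, -30.9, 231.7]
ee_rot: [-0.588, 0.809, -0.0, 0.0]
contact_force: [1.0, -0.1, -0.3]
gripper_width: 85.6
grasp_force: 0.0
```

Request:
{"method": "send_rows", "body": {"targets": [{"x": -2.7, "y": 0.73, "z": 0, "ax": 0, "ay": 0, "az": 0, "gripper": -1}, {"x": -2.7, "y": 0.73, "z": 0, "ax": 0, "ay": 0, "az": 0, "gripper": -1}, {"x": -2.7, "y": 0.73, "z": 0, "ax": 0, "ay": 0, "az": 0, "gripper": -1}, {"x": -2.7, "y": 0.73, "z": 0, "ax": 0, "ay": 0, "az": 0, "gripper": -1}, {"x": -2.7, "y": 0.73, "z": 0, "ax": 0, "ay": 0, "az": 0, "gripper": -1}]}}

```text
clock: 3.75
position: [439.2, 108.7, 231.6]
ee_rot: [-0.588, 0.809, -0.0, 0.0]
contact_force: [0.6, -0.5, 0.1]
gripper_width: 85.4
grasp_force: 0.0
```

Request:
{"method": "send_rows", "body": {"targets": [{"x": -2.7, "y": 0.73, "z": 0, "ax": 0, "ay": 0, "az": 0, "gripper": -1}, {"x": -2.7, "y": 0.73, "z": 0, "ax": 0, "ay": 0, "az": 0, "gripper": -1}, {"x": -2.7, "y": 0.73, "z": 0, "ax": 0, "ay": 0, "az": 0, "gripper": -1}, {"x": -2.7, "y": 0.73, "z": 0, "ax": 0, "ay": 0, "az": 0, "gripper": -1}, {"x": -2, "y": 0.5, "z": 0, "ax": 0, "ay": 0, "az": 0, "gripper": -1}]}}

```text
clock: 4.17
position: [446.4, 241.6, 231.5]
ee_rot: [-0.588, 0.809, 0.0, 0.0]
contact_force: [-0.5, 0.7, 0.8]
gripper_width: 85.3
grasp_force: 0.0
```

```bash
python3 -c "
from h import *
plan([446,288,180],162.3)
plan([446,288,113],162.3)"
```

```text
pos [446.4 241.6 231.5] yaw 162.1 tilt 0.05 az -0.24 loc cm [-4.4   1.44  5.15] n 3 per [-1.468  0.482  1.717] width 85.3 gf 0.0 F [-0.5  0.7  0.8] t 4.17
pos [446.4 241.6 231.5] yaw 162.1 tilt 0.05 az -0.24 loc cm [-4.4   1.44 11.85] n 5 per [-0.881  0.289  2.37 ] width 85.3 gf 0.0 F [-0.5  0.7  0.8] t 4.17
```

Request:
{"method": "send_rows", "body": {"targets": [{"x": -1.5, "y": 0.48, "z": 0, "ax": 0, "ay": 0, "az": -0.24, "gripper": -1}, {"x": -1.5, "y": 0.48, "z": 1, "ax": 0, "ay": 0, "az": 0, "gripper": -1}, {"x": -1.4, "y": 0.48, "z": 1.5, "ax": 0, "ay": 0, "az": 0, "gripper": -1}, {"x": 0, "y": 0, "z": 2, "ax": 0, "ay": 0, "az": 0, "gripper": -1}, {"x": 0, "y": 0, "z": 2, "ax": 0, "ay": 0, "az": 0, "gripper": -1}]}}

```text
clock: 4.58
position: [446.0, 286.5, 165.1]
ee_rot: [-0.59, 0.808, 0.0, 0.0]
contact_force: [-0.1, 0.2, -0.6]
gripper_width: 85.5
grasp_force: 0.0
```

Request:
{"method": "send_rows", "body": {"targets": [{"x": 0, "y": 0, "z": 2, "ax": 0, "ay": 0, "az": 0, "gripper": -1}, {"x": 0, "y": 0, "z": 1.5, "ax": 0, "ay": 0, "az": 0, "gripper": -1}, {"x": 0, "y": 0, "z": 1.2, "ax": 0, "ay": 0, "az": 0, "gripper": -1}, {"x": 0, "y": 0, "z": 0.5, "ax": 0, "ay": 0, "az": 0, "gripper": -1}, {"x": 0, "y": 0, "z": 0, "ax": 0, "ay": 0, "az": 0, "gripper": -1}]}}

```text
clock: 5.0
position: [445.4, 284.9, 112.6]
ee_rot: [-0.589, 0.808, -0.0, -0.002]
contact_force: [-0.0, 0.3, -0.3]
gripper_width: 85.5
grasp_force: 0.0
```

```bash
python3 - <<'E'
from h import *
plan([446,288,113],162.3)
im,d=arm.get_image("scene"); cv2.imwrite("pics/s1.png",cv2.resize(im[60:200,220:400,::-1],None,fx=4,fy=4,interpolation=cv2.INTER_CUBIC))
E
```

```text
pos [445.4 284.9 112.6] yaw 162.2 tilt 0.21 az -0.11 loc cm [-0.32  0.04 -0.04] n 1 per [-0.317  0.039 -0.037] width 85.5 gf 0.0 F [-0.   0.3 -0.3] t 5.0
```

View pics/s1.png

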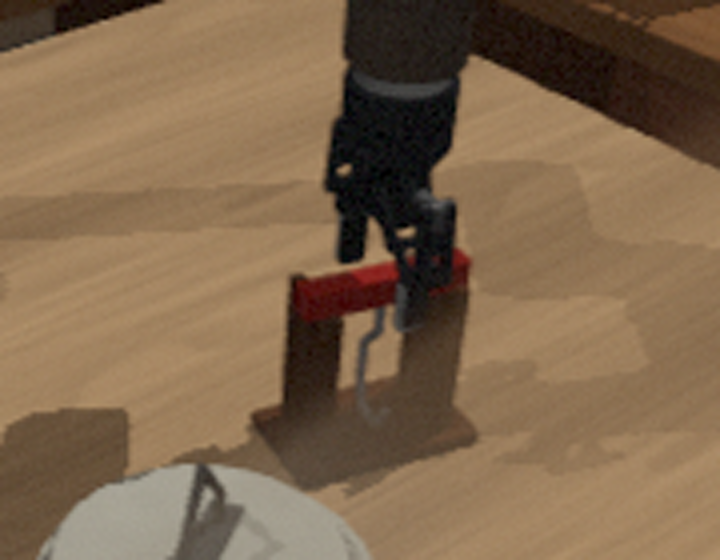

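The front finger at (415,290) and rear at (350,240) straddle the bar around its middle (382,285), so I'll close.

Request:
{"method": "send_rows", "body": {"targets": [{"x": 0, "y": 0, "z": 0, "ax": 0, "ay": 0, "az": 0, "gripper": -0.4}, {"x": 0, "y": 0, "z": 0, "ax": 0, "ay": 0, "az": 0, "gripper": 0}, {"x": 0, "y": 0, "z": 0, "ax": 0, "ay": 0, "az": 0, "gripper": 0.3}, {"x": 0, "y": 0, "z": 0, "ax": 0, "ay": 0, "az": 0, "gripper": 0.5}, {"x": 0, "y": 0, "z": 0, "ax": 0, "ay": 0, "az": 0, "gripper": 1}]}}

```text
clock: 5.47
position: [446.3, 286.0, 114.8]
ee_rot: [-0.589, 0.808, 0.0, 0.0]
contact_force: [0.8, -0.2, -0.5]
gripper_width: 25.3
grasp_force: 0.0
```

Request:
{"method": "send_rows", "body": {"targets": [{"x": 0, "y": 0, "z": 0, "ax": 0, "ay": 0, "az": 0, "gripper": 1}, {"x": 0, "y": 0, "z": 0, "ax": 0, "ay": 0, "az": 0, "gripper": 1}, {"x": 0, "y": 0, "z": 0, "ax": 0, "ay": 0, "az": 0, "gripper": 1}, {"x": 0, "y": 0, "z": 0, "ax": 0, "ay": 0, "az": 0, "gripper": 1}, {"x": 0, "y": 0, "z": 0, "ax": 0, "ay": 0, "az": 0, "gripper": 1}]}}

```text
clock: 5.88
position: [446.4, 286.1, 114.9]
ee_rot: [-0.589, 0.808, 0.0, 0.0]
contact_force: [-1.0, 0.0, 4.8]
gripper_width: 21.1
grasp_force: 59.6
```

```bash
python3 -c "
from h import *
plan([446,288,113],162.3)"
```

```text
pos [446.4 286.1 114.9] yaw 162.2 tilt 0.06 az -0.06 loc cm [-0.17  0.09  0.19] n 1 per [-0.17   0.094  0.189] width 21.1 gf 59.6 F [-1.   0.   4.8] t 5.88
```

Request:
{"method": "send_rows", "body": {"targets": [{"x": 0, "y": 0, "z": -0.8, "ax": 0, "ay": 0, "az": 0, "gripper": 1}, {"x": 0, "y": 0, "z": -2, "ax": 0, "ay": 0, "az": 0, "gripper": 1}, {"x": 0, "y": 0, "z": -2.7, "ax": 0, "ay": 0, "az": 0, "gripper": 1}, {"x": 0, "y": 0, "z": -3, "ax": 0, "ay": 0, "az": 0, "gripper": 1}, {"x": 0, "y": 0, "z": -3, "ax": 0, "ay": 0, "az": 0, "gripper": 1}]}}

```text
clock: 6.3
position: [445.4, 285.1, 229.6]
ee_rot: [-0.589, 0.808, -0.0, -0.001]
contact_force: [1.0, 0.6, -1.5]
gripper_width: 21.4
grasp_force: 58.8
```

Request:
{"method": "send_rows", "body": {"targets": [{"x": 0, "y": 0, "z": -2.5, "ax": 0, "ay": 0, "az": 0, "gripper": 1}, {"x": 0, "y": 0, "z": -1, "ax": 0, "ay": 0, "az": 0, "gripper": 1}, {"x": 0, "y": 0, "z": 0, "ax": 0, "ay": 0, "az": -6, "gripper": 1}, {"x": 0, "y": 0, "z": 0, "ax": 0, "ay": 0, "az": -6, "gripper": 1}, {"x": 0, "y": 0, "z": 0, "ax": 0, "ay": 0, "az": -6, "gripper": 1}]}}

```text
clock: 6.72
position: [445.3, 285.3, 262.9]
ee_rot: [0.71, -0.704, -0.0, 0.001]
contact_force: [-0.1, -0.8, -2.1]
gripper_width: 21.1
grasp_force: 58.8
```

Request:
{"method": "send_rows", "body": {"targets": [{"x": 0, "y": 0, "z": 0, "ax": 0, "ay": 0, "az": -6, "gripper": 1}, {"x": 0, "y": 0, "z": 0, "ax": 0, "ay": 0, "az": -6, "gripper": 1}, {"x": 0, "y": 0, "z": 0, "ax": 0, "ay": 0, "az": -6, "gripper": 1}, {"x": 0, "y": 0, "z": 0, "ax": 0, "ay": 0, "az": -6, "gripper": 1}, {"x": 0, "y": 0, "z": 0, "ax": 0, "ay": 0, "az": -6, "gripper": 1}]}}

```text
clock: 7.13
position: [445.4, 285.2, 262.4]
ee_rot: [0.868, -0.496, -0.001, 0.002]
contact_force: [1.0, -0.0, -1.4]
gripper_width: 21.2
grasp_force: 58.8
```

```bash
python3 -c "
from h import *
c,s=np.cos(np.radians(30.5)),np.sin(np.radians(30.5))
plan([577.5-85*c,12-85*s,258],210.5)"
```

```text
pos [445.4 285.2 262.4] yaw -149.5 tilt 0.21 az -0.01 loc cm [30.25 10.98  0.44] n 11 per [2.75  0.998 0.04 ] width 21.2 gf 58.8 F [ 1.  -0.  -1.4] t 7.13
```

Request:
{"method": "send_rows", "body": {"targets": [{"x": 1.2, "y": 0.6, "z": 0, "ax": 0, "ay": 0, "az": 0, "gripper": 1}, {"x": 2.2, "y": 1.2, "z": 0, "ax": 0, "ay": 0, "az": 0, "gripper": 1}, {"x": 2.8, "y": 1.2, "z": 0, "ax": 0, "ay": 0, "az": 0, "gripper": 1}, {"x": 2.8, "y": 1.2, "z": 0, "ax": 0, "ay": 0, "az": 0, "gripper": 1}, {"x": 2.8, "y": 1.2, "z": 0, "ax": 0, "ay": 0, "az": 0, "gripper": 1}]}}

```text
clock: 7.55
position: [457.9, 154.7, 263.0]
ee_rot: [0.867, -0.499, -0.001, 0.001]
contact_force: [0.5, -0.1, -1.3]
gripper_width: 20.9
grasp_force: 58.9
```

Request:
{"method": "send_rows", "body": {"targets": [{"x": 2.8, "y": 1.2, "z": 0, "ax": 0, "ay": 0, "az": 0, "gripper": 1}, {"x": 2.8, "y": 1.2, "z": 0, "ax": 0, "ay": 0, "az": 0, "gripper": 1}, {"x": 2.8, "y": 1.2, "z": 0, "ax": 0, "ay": 0, "az": 0, "gripper": 1}, {"x": 2.8, "y": 1, "z": 0, "ax": 0, "ay": 0, "az": 0, "gripper": 1}, {"x": 2.8, "y": 0.6, "z": 0, "ax": 0, "ay": 0, "az": 0, "gripper": 1}]}}

```text
clock: 7.97
position: [482.8, 7.3, 263.3]
ee_rot: [0.866, -0.499, -0.001, 0.001]
contact_force: [0.1, 0.8, -2.0]
gripper_width: 21.4
grasp_force: 58.9
```

Request:
{"method": "send_rows", "body": {"targets": [{"x": 2.3, "y": 0.3, "z": 0, "ax": 0, "ay": 0, "az": 0, "gripper": 1}, {"x": 1.5, "y": 0.1, "z": 0, "ax": 0, "ay": 0, "az": 0, "gripper": 1}, {"x": 0.6, "y": 0, "z": 0, "ax": 0, "ay": 0, "az": 0, "gripper": 1}, {"x": 0, "y": 0, "z": 0, "ax": 0, "ay": 0, "az": 0, "gripper": 1}, {"x": 0, "y": 0, "z": 0, "ax": 0, "ay": 0, "az": 0, "gripper": 1}]}}

```text
clock: 8.38
position: [502.4, -30.6, 263.5]
ee_rot: [0.867, -0.499, -0.001, 0.0]
contact_force: [1.2, -0.1, -1.0]
gripper_width: 21.1
grasp_force: 58.8
```

```bash
cat >> h.py <<'E'
def hookframe(c, show=True, zlo=-125, w=30):
    """points of lifter/hook in frame of lifter (yaw = tool y + 180) about TCP"""
    im,d=arm.get_image(c); s=arm.read_state(); P=cloud(c,im,d); M=Ro.from_quat(s["ee_rot"]).as_matrix()
    ex=-M[:2,1]/np.linalg.norm(M[:2,1]); ey=np.array([-ex[1],ex[0]])
    q=P[...,:2]-np.array(s["position"])[:2]; u,v,z=q@ex,q@ey,P[...,2]-s["position"][2]
    return im,P,u,v,z,d>0,ex,ey,s
E
python3 - <<'E'
from h import *
c_,s_=np.cos(np.radians(30.5)),np.sin(np.radians(30.5))
plan([577.5-85*c_,12-85*s_,258],210.5)
for c in ["top","scene"]:
    im,P,u,v,z,ok,ex,ey,s=hookframe(c)
    im_=im.astype(int); red=ok&(im_[...,0]>80)&(im_[...,1]<im_[...,0]*.4)&(im_[...,2]<im_[...,0]*.4)&(abs(u)<40)&(abs(v)<90)&(z>-10)&(z<50)
    print(c,"bar u,v,z",red.sum(),u[red].mean().round(1),np.percentile(v[red],[1,99]).round(1),np.percentile(u[red],[1,99]).round(1),np.percentile(z[red],[50,95]).round(1))
    m=ok&(abs(v)<25)&(abs(u)<35)&(z<-20)&(P[...,2]>128)
    for a,b in [(-50,-30),(-75,-50),(-90,-75),(-110,-90)]:
        k=m&(z>=a)&(z<b); print((a,b),k.sum(),np.round([u[k].mean(),v[k].mean()],1) if k.sum() else "")
    X,Y,Z=P[...,0],P[...,1],P[...,2]
    lp=ok&(np.hypot(X-577,Y-12)<60)&(Z>140)&(Z<193)
    a=P[lp]; r=(a[:,:2]-np.array(s["position"])[:2]); print("loop",lp.sum(),a[:,:2].mean(0),"angle",line(a[:,:2])[0][2],line(a[:,:2])[2]," u,v",(r@ex).mean(),(r@ey).mean(), "v range",np.percentile(r@ey,[0,100]))
    t=a[a[:,2]>178]; r=(t[:,:2]-np.array(s["position"])[:2]);print("apex u,v",len(t),(r@ex).mean(),(r@ey).mean(),a[:,2].max())
    cv2.imwrite(f"pics/{c}2.png",cv2.resize(im[130:270,200:340,::-1],None,fx=4,fy=4,interpolation=cv2.INTER_CUBIC))
E
```

```text
pos [502.4 -30.6 263.5] yaw -149.9 tilt 0.11 az -0.36 loc cm [ 0.14 -0.13  0.55] n 1 per [ 0.139 -0.13   0.549] width 21.1 gf 58.8 F [ 1.2 -0.1 -1. ] t 8.38<stdin>:7: RuntimeWarning: Mean of empty slice.
  ret = ret.dtype.type(ret / rcount)
Traceback (most recent call last):
IndexError: index -1 is out of bounds for axis 0 with size 0
```

```bash
cat > m.py <<'E'
from h import *
def meas(c="scene", name=None):
    im,P,u,v,z,ok,ex,ey,s=hookframe(c)
    I=im.astype(int); red=ok&(I[...,0]>60)&(I[...,1]<I[...,0]*.45)&(I[...,2]<I[...,0]*.45)&(abs(u)<40)&(abs(v)<90)&(z>-10)&(z<50)
    if red.sum()>5: print(c,"bar n",red.sum(),"v",np.percentile(v[red],[1,99]).round(1),"u",np.percentile(u[red],[1,50,99]).round(1),"z",np.percentile(z[red],[5,50,95]).round(1))
    lo=np.array(s["position"])
    m=ok&(abs(v)<14)&(abs(u)<35)&(z<-5)&(z>-105)
    for a in range(-105,-5,10):
        k=m&(z>=a)&(z<a+10)
        if k.sum()>1: print(a,k.sum(),"u %.1f..%.1f"%tuple(np.percentile(u[k],[5,95])),"v med %.1f"%np.median(v[k]))
    X,Y,Z=P[...,0],P[...,1],P[...,2]
    lp=ok&(u>40)&(u<130)&(abs(v)<45)&(Z>140)&(Z<193)
    a=P[lp]
    if len(a)>5:
        r=a[:,:2]-lo[:2]; ru,rv=r@ex,r@ey; k=np.polyfit(rv,ru,1); print("loop n",len(a),"u at v=0 %.1f slope %.1f deg"%(k[1],np.degrees(np.arctan(k[0]))),"v range",rv.min().round(1),rv.max().round(1),"zmax",a[:,2].max())
        t=a[:,2]>176; print("apex",t.sum(),ru[t].mean(),rv[t].mean(),a[t].mean(0)); 
        for zz in range(140,190,8):
            t=(a[:,2]>=zz)&(a[:,2]<zz+8); 
            if t.sum(): print(zz,"rv",rv[t].min().round(1),rv[t].max().round(1),"mean",rv[t].mean().round(1))
    return im
E
python3 - <<'E'
from m import *
im=meas(); cv2.imwrite("pics/s2.png",cv2.resize(im[120:260,200:340,::-1],None,fx=4,fy=4,interpolation=cv2.INTER_CUBIC))
E
```

```text
scene bar n 322 v [-65.6  58.4] u [-8.3  3.2 11.1] z [11.  29.1 30.9]
-105 10 u -9.3..6.8 v med -2.1
-95 40 u -14.6..16.1 v med -1.2
-85 29 u -19.0..22.8 v med -1.3
-75 22 u -22.8..22.8 v med -1.8
-65 13 u -21.6..-15.7 v med -1.6
-55 11 u -21.1..-16.9 v med -1.6
-45 11 u -21.2..-13.0 v med -2.3
-35 14 u -14.6..-5.5 v med -1.7
-25 17 u -8.7..2.9 v med -1.6
-15 12 u -2.3..2.7 v med -2.0
loop n 110 u at v=0 86.6 slope 1.0 deg v range -41.7 29.0 zmax 189.10672735583955
apex 27 86.13098167076963 -6.884030611533401 [580.44573823   7.50811736 183.03497897]
140 rv -41.7 29.0 mean -26.2
148 rv -37.6 27.6 mean -14.4
156 rv -35.1 21.1 mean -18.1
164 rv -26.6 13.0 mean -14.7
172 rv -18.6 6.5 mean -10.7
180 rv -11.1 -0.4 mean -6.8
188 rv -7.1 -4.1 mean -5.5
```

View pics/s2.png

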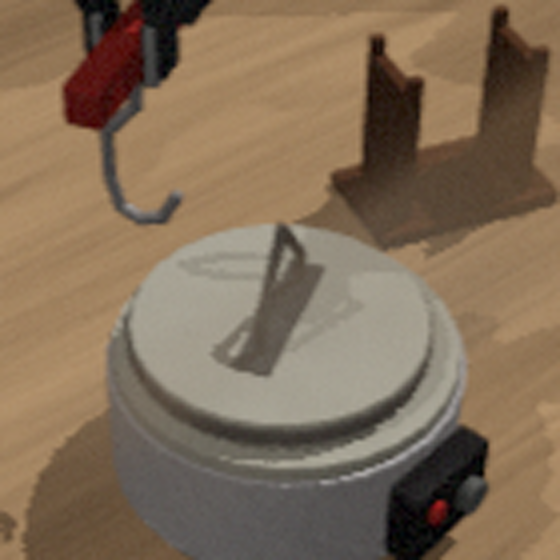

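The scene crop shows the hook at (140,190) facing the loop peak (285,228). The loop is 86 mm ahead and about 4.5 mm to the side. I'll align, lower, then move in.

Request:
{"method": "send_rows", "body": {"targets": [{"x": 0.45, "y": 0, "z": 0.6, "ax": 0, "ay": 0, "az": 0, "gripper": 1}, {"x": 0, "y": 0, "z": 1, "ax": 0, "ay": 0, "az": 0, "gripper": 1}, {"x": 0, "y": 0, "z": 0.8, "ax": 0, "ay": 0, "az": 0, "gripper": 1}, {"x": 0, "y": -0.5, "z": 0, "ax": 0, "ay": 0, "az": 0, "gripper": 1}, {"x": 0, "y": -1, "z": 0, "ax": 0, "ay": 0, "az": 0, "gripper": 1}]}}

```text
clock: 8.9
position: [517.6, -26.8, 239.5]
ee_rot: [0.867, -0.498, -0.001, 0.001]
contact_force: [0.6, -0.3, -1.1]
gripper_width: 21.3
grasp_force: 58.8
```

Request:
{"method": "send_rows", "body": {"targets": [{"x": 0, "y": -1, "z": 0, "ax": 0, "ay": 0, "az": 0, "gripper": 1}, {"x": 0, "y": -0.5, "z": 0, "ax": 0, "ay": 0, "az": 0, "gripper": 1}, {"x": 0, "y": -0.5, "z": 0, "ax": 0, "ay": 0, "az": 0, "gripper": 1}, {"x": 0, "y": 0, "z": 0, "ax": 0, "ay": 0, "az": 0, "gripper": 1}, {"x": 0, "y": 0, "z": 0, "ax": 0, "ay": 0, "az": 0, "gripper": 1}]}}

```text
clock: 9.32
position: [535.8, -16.6, 240.2]
ee_rot: [0.867, -0.498, -0.0, 0.0]
contact_force: [-0.2, -0.1, -1.9]
gripper_width: 21.3
grasp_force: 58.9
```

```bash
python3 - <<'E'
from m import *
plan([580,8,239.5])
meas()
E
```

```text
pos [535.8 -16.6 240.2] yaw -149.8 tilt 0.02 az 0.00 loc cm [ 0.1  -5.05  0.07] n 2 per [ 0.051 -2.526  0.035] width 21.3 gf 58.9 F [-0.2 -0.1 -1.9] t 9.32
scene bar n 337 v [-64.9  59.8] u [-7.9  3.7 11.7] z [11.5 29.4 31.4]
-105 7 u -5.0..4.0 v med -1.0
-95 47 u -14.9..17.1 v med -1.5
-85 28 u -19.0..23.1 v med -1.2
-75 20 u -21.8..23.0 v med -1.4
-65 15 u -21.7..-15.5 v med -1.1
-55 13 u -21.4..-16.2 v med -2.1
-45 5 u -17.6..-11.7 v med -1.2
-35 9 u -9.6..-3.4 v med -1.3
-25 13 u -5.4..3.4 v med -1.9
-15 7 u 0.1..3.4 v med -1.8
loop n 109 u at v=0 51.3 slope 1.2 deg v range -34.9 33.7 zmax 190.8952184163429
apex 29 51.04192910396313 -1.8766376568046972 [580.60916689   7.3278377  182.17825967]
140 rv -34.9 33.7 mean -15.4
148 rv -31.1 32.0 mean -18.6
156 rv -24.4 25.2 mean -5.9
164 rv -22.3 18.2 mean -9.1
172 rv -14.9 8.9 mean -5.7
180 rv -6.9 3.3 mean -2.0
188 rv -1.6 3.7 mean 0.8
```

Request:
{"method": "send_rows", "body": {"targets": [{"x": 0, "y": -0.8, "z": 0, "ax": 0, "ay": 0, "az": 0, "gripper": 1}, {"x": 0, "y": -1.2, "z": 0, "ax": 0, "ay": 0, "az": 0, "gripper": 1}, {"x": 0, "y": -1.2, "z": 0, "ax": 0, "ay": 0, "az": 0, "gripper": 1}, {"x": 0, "y": -1, "z": 0, "ax": 0, "ay": 0, "az": 0, "gripper": 1}, {"x": 0, "y": -0.6, "z": 0, "ax": 0, "ay": 0, "az": 0, "gripper": 1}]}}

```text
clock: 9.78
position: [578.7, 8.3, 240.0]
ee_rot: [0.867, -0.498, 0.0, -0.0]
contact_force: [0.3, 0.2, -1.4]
gripper_width: 21.0
grasp_force: 58.9
```

Request:
{"method": "send_rows", "body": {"targets": [{"x": 0, "y": -0.2, "z": 0, "ax": 0, "ay": 0, "az": 0, "gripper": 1}, {"x": 0, "y": 0, "z": 0, "ax": 0, "ay": 0, "az": 0, "gripper": 1}, {"x": 0, "y": 0, "z": 0, "ax": 0, "ay": 0, "az": 0, "gripper": 1}]}}

```text
clock: 10.03
position: [578.7, 8.4, 240.0]
ee_rot: [0.867, -0.498, -0.0, 0.0]
contact_force: [-0.4, -0.6, -2.0]
gripper_width: 21.1
grasp_force: 58.9
```

```bash
python3 - <<'E'
from m import *
plan([580,8,239.5])
im=meas(); cv2.imwrite("pics/s3.png",cv2.resize(im[100:260,200:340,::-1],None,fx=3.7,fy=3.7,interpolation=cv2.INTER_CUBIC))
E
```

```text
pos [578.7   8.4 240. ] yaw -149.8 tilt 0.05 az 0.00 loc cm [ 0.1  -0.09  0.05] n 1 per [ 0.104 -0.094  0.051] width 21.1 gf 58.9 F [-0.4 -0.6 -2. ] t 10.03
scene bar n 360 v [-64.9  55.4] u [-8.6  2.7 11.1] z [12.  29.4 31.2]
-105 5 u -1.3..7.9 v med -1.7
-95 37 u -15.7..15.7 v med -1.9
-85 27 u -18.6..23.1 v med -0.9
-75 31 u -20.5..22.5 v med -2.2
-65 31 u -20.3..3.8 v med -2.7
-55 19 u -21.4..3.6 v med -1.2
-45 3 u -20.5..-16.3 v med -2.2
-35 2 u -6.9..-4.2 v med -2.2
-25 11 u -3.2..3.3 v med -1.6
-15 5 u 0.8..3.4 v med -2.9
```

View pics/s3.png

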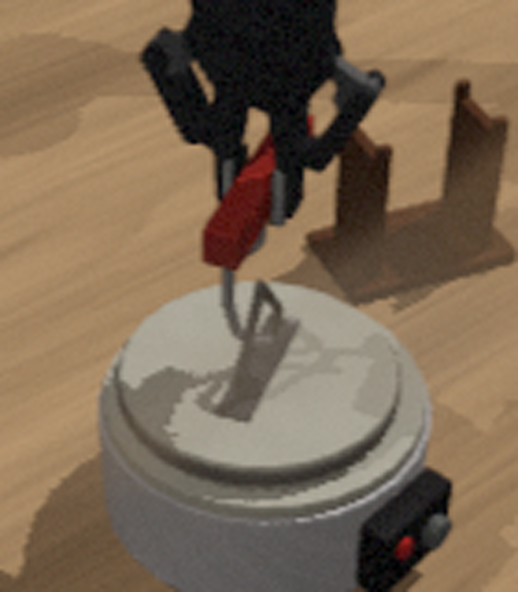

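The hook rod (230,300) passes under the loop peak (262,290) with its tip through. Lifting: fast for 30 mm, then gently.

Request:
{"method": "send_rows", "body": {"targets": [{"x": 0, "y": 0, "z": -0.6, "ax": 0, "ay": 0, "az": 0, "gripper": 1}, {"x": 0, "y": 0, "z": -1, "ax": 0, "ay": 0, "az": 0, "gripper": 1}, {"x": 0, "y": 0, "z": -0.8, "ax": 0, "ay": 0, "az": 0, "gripper": 1}, {"x": 0, "y": 0, "z": -0.5, "ax": 0, "ay": 0, "az": 0, "gripper": 1}, {"x": 0, "y": 0, "z": -0.2, "ax": 0, "ay": 0, "az": 0, "gripper": 1}]}}

```text
clock: 10.5
position: [578.8, 8.5, 272.4]
ee_rot: [0.867, -0.498, 0.0, -0.001]
contact_force: [0.7, -1.1, -6.1]
gripper_width: 21.2
grasp_force: 58.9
```

Request:
{"method": "send_rows", "body": {"targets": [{"x": 0, "y": 0, "z": -0.15, "ax": 0, "ay": 0, "az": 0, "gripper": 1}, {"x": 0, "y": 0, "z": -0.15, "ax": 0, "ay": 0, "az": 0, "gripper": 1}, {"x": 0, "y": 0, "z": -0.15, "ax": 0, "ay": 0, "az": 0, "gripper": 1}, {"x": 0, "y": 0, "z": -0.15, "ax": 0, "ay": 0, "az": 0, "gripper": 1}, {"x": 0, "y": 0, "z": -0.15, "ax": 0, "ay": 0, "az": 0, "gripper": 1}]}}

```text
clock: 10.92
position: [578.7, 8.3, 278.4]
ee_rot: [0.867, -0.498, -0.0, 0.0]
contact_force: [0.1, 0.4, -6.4]
gripper_width: 21.1
grasp_force: 58.9
```

Request:
{"method": "send_rows", "body": {"targets": [{"x": 0, "y": 0, "z": -0.15, "ax": 0, "ay": 0, "az": 0, "gripper": 1}, {"x": 0, "y": 0, "z": -0.15, "ax": 0, "ay": 0, "az": 0, "gripper": 1}, {"x": 0, "y": 0, "z": -0.1, "ax": 0, "ay": 0, "az": 0, "gripper": 1}, {"x": 0, "y": 0, "z": 0, "ax": 0, "ay": 0, "az": 0, "gripper": 1}]}}

```text
clock: 11.25
position: [579.0, 8.4, 283.1]
ee_rot: [0.867, -0.498, 0.0, -0.0]
contact_force: [-0.7, 0.9, -5.4]
gripper_width: 20.9
grasp_force: 58.9
```

Request:
{"method": "send_rows", "body": {"targets": [{"x": 0, "y": 0, "z": -0.3, "ax": 0, "ay": 0, "az": 0, "gripper": 1}, {"x": 0, "y": 0, "z": -0.6, "ax": 0, "ay": 0, "az": 0, "gripper": 1}, {"x": 0, "y": 0, "z": -0.7, "ax": 0, "ay": 0, "az": 0, "gripper": 1}, {"x": 0, "y": 0, "z": -0.6, "ax": 0, "ay": 0, "az": 0, "gripper": 1}, {"x": 0, "y": 0, "z": -0.3, "ax": 0, "ay": 0, "az": 0, "gripper": 1}]}}

```text
clock: 11.67
position: [579.4, 8.4, 309.6]
ee_rot: [0.867, -0.498, 0.001, -0.001]
contact_force: [-0.5, 0.0, -5.2]
gripper_width: 21.2
grasp_force: 59.1
```

```bash
cat > lid.py <<'E'
from h import *
def lid(zt, c="scene", rad=115):
    im,d=arm.get_image(c); s=arm.read_state(); P=cloud(c,im,d); p=np.array(s["position"])
    I=im.astype(int); X,Y,Z=P[...,0],P[...,1],P[...,2]
    m=(d>0)&(np.hypot(X-p[0],Y-p[1])<rad)&(abs(Z-zt)<9)&(I.max(-1)-I.min(-1)<60)
    a=P[m]; k=np.linalg.lstsq(np.c_[a[:,:2]-p[:2],np.ones(len(a))],a[:,2],rcond=None)[0]
    h=cv2.convexHull(a[:,:2].astype(np.float32))[:,0]
    e=cv2.minEnclosingCircle(h); print(c,"lid n",len(a),"tilt deg",np.degrees(k[:2]).round(2),"z",k[2].round(1),"centre",np.round(e[0],1),round(e[1],1),circ(h.astype(float)),"rel TCP",np.round(np.array(e[0])-p[:2],1))
    return im
E
python3 - <<'E'
from lid import *
plan([483,-294,305])
im=lid(155,rad=110)
cv2.imwrite("pics/s4.png",cv2.resize(im[90:260,190:340,::-1],None,fx=3.4,fy=3.4,interpolation=cv2.INTER_CUBIC))
# rest in both cameras
for c in ["top","scene"]:
    im,d=arm.get_image(c); P=cloud(c,im,d); I=im.astype(int)
    m=(d>0)&(np.hypot(P[...,0]-482,P[...,1]+294)<110)&(abs(P[...,2]-50)<8)&(I[...,0]-I[...,2]>50)&(I[...,1]<I[...,0]*.6)
    h=cv2.convexHull(P[m][:,:2].astype(np.float32))[:,0]; print(c,cv2.minEnclosingCircle(h),circ(h.astype(float)))
E
```

```text
pos [579.4   8.4 309.6] yaw -149.8 tilt 0.16 az 0.00 loc cm [21.27 23.56  0.46] n 11 per [1.934 2.142 0.042] width 21.2 gf 59.1 F [-0.5  0.  -5.2] t 11.67
scene lid n 3254 tilt deg [-1.01  1.2 ] z 158.5 centre [580.2   8.5] 90.1 (array([579.79836558,   8.09964921]), np.float64(88.59252377976888)) rel TCP [0.6 0.1]
top ((480.3922424316406, -293.4920349121094), 95.6072769165039) (array([ 480.39416411, -293.24257696]), np.float64(94.0189460699117))
scene ((484.65087890625, -295.907958984375), 93.91864776611328) (array([ 484.35651763, -296.40823087]), np.float64(92.54657330585343))
```

View pics/s4.png

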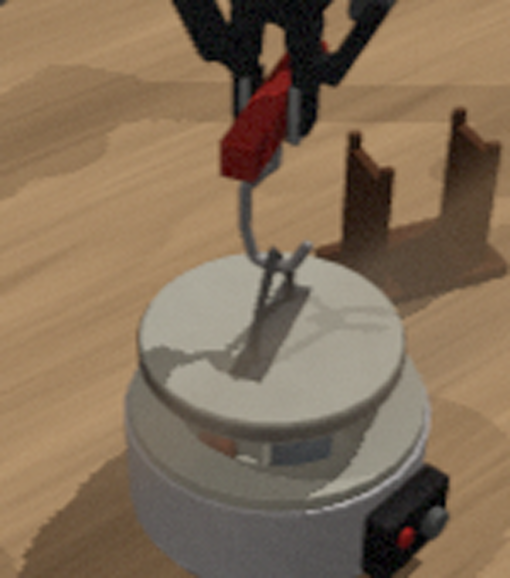

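Lid hangs level, about 38 mm above the kiln rim. Carrying it over smoothly.

Request:
{"method": "send_rows", "body": {"targets": [{"x": 0.24, "y": 0.26, "z": 0, "ax": 0, "ay": 0, "az": 0, "gripper": 1}, {"x": 0.48, "y": 0.53, "z": 0, "ax": 0, "ay": 0, "az": 0, "gripper": 1}, {"x": 0.72, "y": 0.79, "z": 0, "ax": 0, "ay": 0, "az": 0, "gripper": 1}, {"x": 0.95, "y": 1.05, "z": 0, "ax": 0, "ay": 0, "az": 0, "gripper": 1}, {"x": 1.19, "y": 1.31, "z": 0, "ax": 0, "ay": 0, "az": 0, "gripper": 1}]}}

```text
clock: 12.23
position: [562.3, -43.5, 307.6]
ee_rot: [0.867, -0.498, -0.0, 0.0]
contact_force: [-0.8, -0.7, -5.3]
gripper_width: 21.3
grasp_force: 59.0
```

Request:
{"method": "send_rows", "body": {"targets": [{"x": 1.19, "y": 1.31, "z": 0, "ax": 0, "ay": 0, "az": 0, "gripper": 1}, {"x": 1.19, "y": 1.31, "z": 0, "ax": 0, "ay": 0, "az": 0, "gripper": 1}, {"x": 1.19, "y": 1.31, "z": 0, "ax": 0, "ay": 0, "az": 0, "gripper": 1}, {"x": 1.19, "y": 1.31, "z": 0, "ax": 0, "ay": 0, "az": 0, "gripper": 1}, {"x": 1.19, "y": 1.31, "z": 0, "ax": 0, "ay": 0, "az": 0, "gripper": 1}]}}

```text
clock: 12.65
position: [535.0, -128.8, 307.9]
ee_rot: [0.867, -0.499, -0.0, 0.0]
contact_force: [0.1, -0.3, -5.8]
gripper_width: 20.9
grasp_force: 59.0
```

Request:
{"method": "send_rows", "body": {"targets": [{"x": 1.19, "y": 1.31, "z": 0, "ax": 0, "ay": 0, "az": 0, "gripper": 1}, {"x": 1.19, "y": 1.31, "z": 0, "ax": 0, "ay": 0, "az": 0, "gripper": 1}, {"x": 1.19, "y": 1.31, "z": 0, "ax": 0, "ay": 0, "az": 0, "gripper": 1}, {"x": 1.19, "y": 1.31, "z": 0, "ax": 0, "ay": 0, "az": 0, "gripper": 1}, {"x": 1.19, "y": 1.31, "z": 0, "ax": 0, "ay": 0, "az": 0, "gripper": 1}]}}

```text
clock: 13.07
position: [508.1, -213.1, 307.9]
ee_rot: [0.867, -0.499, -0.0, 0.0]
contact_force: [-0.3, 0.1, -6.4]
gripper_width: 21.2
grasp_force: 59.0
```

Request:
{"method": "send_rows", "body": {"targets": [{"x": 1.19, "y": 1.31, "z": 0, "ax": 0, "ay": 0, "az": 0, "gripper": 1}, {"x": 1.19, "y": 1.31, "z": 0, "ax": 0, "ay": 0, "az": 0, "gripper": 1}, {"x": 1.19, "y": 1.31, "z": 0, "ax": 0, "ay": 0, "az": 0, "gripper": 1}, {"x": 0.95, "y": 1.05, "z": 0, "ax": 0, "ay": 0, "az": 0, "gripper": 1}, {"x": 0.72, "y": 0.79, "z": 0, "ax": 0, "ay": 0, "az": 0, "gripper": 1}]}}

```text
clock: 13.48
position: [484.5, -287.6, 307.9]
ee_rot: [0.867, -0.499, -0.0, 0.0]
contact_force: [-0.6, 0.0, -6.7]
gripper_width: 20.8
grasp_force: 59.0
```

Request:
{"method": "send_rows", "body": {"targets": [{"x": 0.48, "y": 0.53, "z": 0, "ax": 0, "ay": 0, "az": 0, "gripper": 1}, {"x": 0.24, "y": 0.26, "z": 0, "ax": 0, "ay": 0, "az": 0, "gripper": 1}, {"x": 0, "y": 0, "z": 0, "ax": 0, "ay": 0, "az": 0, "gripper": 1}, {"x": 0, "y": 0, "z": 0, "ax": 0, "ay": 0, "az": 0, "gripper": 1}, {"x": 0, "y": 0, "z": 0, "ax": 0, "ay": 0, "az": 0, "gripper": 1}]}}

```text
clock: 13.9
position: [483.1, -295.1, 307.8]
ee_rot: [0.867, -0.498, 0.0, -0.0]
contact_force: [-0.0, 0.3, -5.9]
gripper_width: 21.2
grasp_force: 59.0
```

Request:
{"method": "send_rows", "body": {"targets": [{"x": 0, "y": 0, "z": 0.5, "ax": 0, "ay": 0, "az": 0, "gripper": 1}, {"x": 0, "y": 0, "z": 1, "ax": 0, "ay": 0, "az": 0, "gripper": 1}, {"x": 0, "y": 0, "z": 1, "ax": 0, "ay": 0, "az": 0, "gripper": 1}, {"x": 0, "y": 0, "z": 1, "ax": 0, "ay": 0, "az": 0, "gripper": 1}, {"x": 0, "y": 0, "z": 0.5, "ax": 0, "ay": 0, "az": 0, "gripper": 1}]}}

```text
clock: 14.32
position: [481.8, -295.0, 265.0]
ee_rot: [0.867, -0.498, -0.002, 0.0]
contact_force: [0.1, 0.3, -6.5]
gripper_width: 20.9
grasp_force: 59.1
```

```bash
python3 - <<'E'
from lid import *
plan([482.9,-296.0,250])
z=arm.read_state()["position"][2]-151
lid(z); lid(z,"top")
E
```

```text
pos [ 481.8 -295.   265. ] yaw -149.8 tilt 0.26 az 0.00 loc cm [ 0.14 -0.04  1.5 ] n 1 per [ 0.145 -0.042  1.5  ] width 20.9 gf 59.1 F [ 0.1  0.3 -6.5] t 14.32
scene lid n 4151 tilt deg [-1.94  0.54] z 114.0 centre [ 480.  -294.1] 89.8 (array([ 480.28041592, -294.02571951]), np.float64(88.59299066792413)) rel TCP [-1.6  0.9]
top lid n 268 tilt deg [1.99 2.46] z 117.2 centre [ 409.3 -331.7] 35.9 (array([ 411.66671161, -327.9728074 ]), np.float64(27.245215556249256)) rel TCP [-72.7 -36.5]
```

Request:
{"method": "send_rows", "body": {"targets": [{"x": 0, "y": 0, "z": 0.3, "ax": 0, "ay": 0, "az": 0, "gripper": 1}, {"x": 0, "y": 0, "z": 0, "ax": 0, "ay": 0, "az": 0, "gripper": 1}, {"x": 0, "y": 0, "z": 0, "ax": 0, "ay": 0, "az": 0, "gripper": 1}, {"x": 0, "y": 0, "z": 0, "ax": 0, "ay": 0, "az": 0, "gripper": 1}, {"x": 0, "y": 0, "z": 0, "ax": 0, "ay": 0, "az": 0, "gripper": 1}]}}

```text
clock: 14.83
position: [483.0, -295.7, 265.2]
ee_rot: [0.867, -0.498, 0.0, -0.0]
contact_force: [-0.1, -0.2, -6.6]
gripper_width: 20.9
grasp_force: 59.1
```

```bash
python3 - <<'E'
from lid import *
plan([482.9,-296.0,250])
z=arm.read_state()["position"][2]-151
for i in range(4): lid(z); 
plan([482.9,-296.0,250])
E
```

```text
pos [ 483.  -295.7  265.2] yaw -149.8 tilt 0.04 az 0.00 loc cm [0.02 0.02 1.52] n 1 per [0.021 0.02  1.524] width 20.9 gf 59.1 F [-0.1 -0.2 -6.6] t 14.83
scene lid n 4168 tilt deg [-1.45  0.64] z 114.2 centre [ 481.8 -294.4] 90.2 (array([ 482.04389102, -295.03553576]), np.float64(88.9318916987527)) rel TCP [-1.2  1.3]
scene lid n 4158 tilt deg [-1.4   0.45] z 114.1 centre [ 481.3 -295.1] 90.3 (array([ 482.25283391, -295.36083825]), np.float64(88.80164460785487)) rel TCP [-1.6  0.6]
scene lid n 4153 tilt deg [-1.2   0.42] z 114.1 centre [ 482.6 -295.7] 90.2 (array([ 482.85894144, -295.4264581 ]), np.float64(88.65549918879799)) rel TCP [-0.3 -0. ]
scene lid n 4152 tilt deg [-0.91  0.44] z 114.0 centre [ 481.8 -295.5] 90.5 (array([ 482.97563035, -294.93948858]), np.float64(88.71186513106093)) rel TCP [-1.   0.2]
pos [ 482.9 -295.7  265. ] yaw -149.8 tilt 0.02 az 0.00 loc cm [0.03 0.01 1.5 ] n 1 per [0.028 0.014 1.497] width 21.3 gf 59.2 F [ 0.2  0.1 -6.3] t 15.03
```

Request:
{"method": "send_rows", "body": {"targets": [{"x": 0.14, "y": -0.04, "z": 0.4, "ax": 0, "ay": 0, "az": 0, "gripper": 1}, {"x": 0, "y": 0, "z": 0.7, "ax": 0, "ay": 0, "az": 0, "gripper": 1}, {"x": 0, "y": 0, "z": 0.8, "ax": 0, "ay": 0, "az": 0, "gripper": 1}, {"x": 0, "y": 0, "z": 0.7, "ax": 0, "ay": 0, "az": 0, "gripper": 1}, {"x": 0, "y": 0, "z": 0.5, "ax": 0, "ay": 0, "az": 0, "gripper": 1}]}}

```text
clock: 15.45
position: [483.2, -296.4, 232.0]
ee_rot: [0.867, -0.498, -0.001, 0.0]
contact_force: [-0.7, -0.1, -6.4]
gripper_width: 21.0
grasp_force: 59.1
```

Request:
{"method": "send_rows", "body": {"targets": [{"x": 0, "y": 0, "z": 0.3, "ax": 0, "ay": 0, "az": 0, "gripper": 1}, {"x": 0, "y": 0, "z": 0.2, "ax": 0, "ay": 0, "az": 0, "gripper": 1}, {"x": 0, "y": 0, "z": 0, "ax": 0, "ay": 0, "az": 0, "gripper": 1}, {"x": 0, "y": 0, "z": 0, "ax": 0, "ay": 0, "az": 0, "gripper": 1}, {"x": 0, "y": 0, "z": 0, "ax": 0, "ay": 0, "az": 0, "gripper": 1}]}}

```text
clock: 15.87
position: [484.2, -296.8, 229.3]
ee_rot: [0.867, -0.498, 0.001, -0.0]
contact_force: [0.0, 0.9, -6.3]
gripper_width: 21.2
grasp_force: 59.2
```

```bash
python3 - <<'E'
from lid import *
z=arm.read_state()["position"][2]-151
for i in range(2): lid(z); 
plan([482.9,-296.0,250])
im,d=arm.get_image("scene"); cv2.imwrite("pics/s5.png",cv2.resize(im[130:320,40:250,::-1],None,fx=3,fy=3,interpolation=cv2.INTER_CUBIC))
E
```

```text
scene lid n 4024 tilt deg [-0.11  0.82] z 78.2 centre [ 485.2 -296.8] 90.0 (array([ 485.56075816, -296.07452026]), np.float64(88.86346033124009)) rel TCP [1. 0.]
scene lid n 4025 tilt deg [-0.21  0.8 ] z 78.2 centre [ 485.2 -296.1] 89.7 (array([ 485.4212067 , -295.96623261]), np.float64(88.59568616405033)) rel TCP [1.1 0.6]
pos [ 484.1 -296.7  229.3] yaw -149.8 tilt 0.05 az 0.00 loc cm [-0.13  0.07 -2.07] n 1 per [-0.126  0.068 -2.075] width 20.4 gf 59.1 F [-0.4  0.9 -6.2] t 15.97
```

View pics/s5.png

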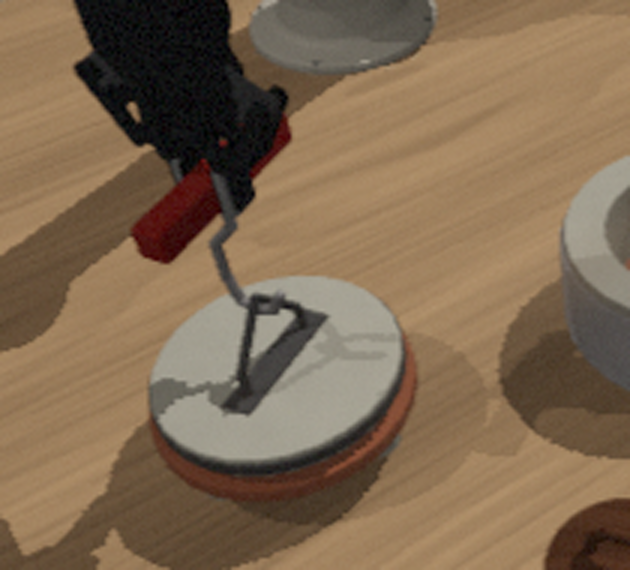

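Lid level about 8 mm above the stand, well centred. Lowering slowly.

Request:
{"method": "send_rows", "body": {"targets": [{"x": -0.05, "y": 0.09, "z": 0.1, "ax": 0, "ay": 0, "az": 0, "gripper": 1}, {"x": 0, "y": 0, "z": 0.15, "ax": 0, "ay": 0, "az": 0, "gripper": 1}, {"x": 0, "y": 0, "z": 0.15, "ax": 0, "ay": 0, "az": 0, "gripper": 1}, {"x": 0, "y": 0, "z": 0.1, "ax": 0, "ay": 0, "az": 0, "gripper": 1}, {"x": 0, "y": 0, "z": 0.1, "ax": 0, "ay": 0, "az": 0, "gripper": 1}]}}

```text
clock: 16.43
position: [482.8, -296.7, 222.6]
ee_rot: [0.867, -0.498, -0.0, 0.0]
contact_force: [-0.0, -0.3, -5.6]
gripper_width: 20.8
grasp_force: 59.3
```

Request:
{"method": "send_rows", "body": {"targets": [{"x": 0, "y": 0, "z": 0.1, "ax": 0, "ay": 0, "az": 0, "gripper": 1}, {"x": 0, "y": 0, "z": 0.1, "ax": 0, "ay": 0, "az": 0, "gripper": 1}, {"x": 0, "y": 0, "z": 0.1, "ax": 0, "ay": 0, "az": 0, "gripper": 1}, {"x": 0, "y": 0, "z": 0.1, "ax": 0, "ay": 0, "az": 0, "gripper": 1}, {"x": 0, "y": 0, "z": 0, "ax": 0, "ay": 0, "az": 0, "gripper": 1}]}}

```text
clock: 16.85
position: [483.3, -296.9, 219.3]
ee_rot: [0.867, -0.498, 0.001, 0.0]
contact_force: [-0.2, 0.2, -2.1]
gripper_width: 21.2
grasp_force: 59.7
```

```bash
python3 - <<'E'
from lid import *
for i in range(2): lid(71); 
plan([482.9,-296.0,190])
E
```

```text
scene lid n 3986 tilt deg [-0.59  0.23] z 70.9 centre [ 482.4 -296.6] 90.5 (array([ 483.3928653 , -296.38485059]), np.float64(89.03884519579397)) rel TCP [-0.8  0.3]
scene lid n 3977 tilt deg [-0.58  0.17] z 70.9 centre [ 482.7 -296.2] 89.6 (array([ 483.4700382 , -296.24115565]), np.float64(88.63867866943706)) rel TCP [-0.5  0.7]
pos [ 483.2 -296.9  219.3] yaw -149.8 tilt 0.07 az 0.00 loc cm [-0.09 -0.02  2.93] n 1 per [-0.089 -0.019  2.926] width 21.2 gf 59.7 F [ 0.2  0.  -1.8] t 16.95
```

Lid rests on the stand (force dropped, top at 71, centred within 2 mm). Lowering 29 mm to the proven entry height, then backing out.

Request:
{"method": "send_rows", "body": {"targets": [{"x": 0, "y": 0, "z": 0.5, "ax": 0, "ay": 0, "az": 0, "gripper": 1}, {"x": 0, "y": 0, "z": 0.8, "ax": 0, "ay": 0, "az": 0, "gripper": 1}, {"x": 0, "y": 0, "z": 0.8, "ax": 0, "ay": 0, "az": 0, "gripper": 1}, {"x": 0, "y": 0, "z": 0.5, "ax": 0, "ay": 0, "az": 0, "gripper": 1}, {"x": 0, "y": 0, "z": 0.2, "ax": 0, "ay": 0, "az": 0, "gripper": 1}]}}

```text
clock: 17.37
position: [482.1, -296.4, 189.0]
ee_rot: [0.867, -0.498, -0.002, 0.0]
contact_force: [0.0, -1.2, -2.3]
gripper_width: 20.8
grasp_force: 59.7
```

Request:
{"method": "send_rows", "body": {"targets": [{"x": 0, "y": 0, "z": 0, "ax": 0, "ay": 0, "az": 0, "gripper": 1}, {"x": 0, "y": 0, "z": 0, "ax": 0, "ay": 0, "az": 0, "gripper": 1}, {"x": 0, "y": 0, "z": 0, "ax": 0, "ay": 0, "az": 0, "gripper": 1}]}}

```text
clock: 17.62
position: [483.1, -296.8, 191.1]
ee_rot: [0.867, -0.498, 0.0, 0.0]
contact_force: [-0.4, 0.2, -0.7]
gripper_width: 21.0
grasp_force: 59.7
```

```bash
python3 - <<'E'
from lid import *
lid(71); plan([482.9,-296.0,190])
E
```

```text
scene lid n 3932 tilt deg [-0.53  0.15] z 70.9 centre [ 482.6 -296.3] 90.4 (array([ 482.97404086, -296.01710161]), np.float64(88.94408347340914)) rel TCP [-0.6  0.6]
pos [ 483.2 -296.8  191.2] yaw -149.8 tilt 0.05 az 0.00 loc cm [-0.08 -0.02  0.12] n 1 per [-0.084 -0.019  0.122] width 21.1 gf 59.7 F [-0.   0.6 -1.3] t 17.67
```

Request:
{"method": "send_rows", "body": {"targets": [{"x": 0, "y": 0.3, "z": 0.12, "ax": 0, "ay": 0, "az": 0, "gripper": 1}, {"x": 0, "y": 0.6, "z": 0, "ax": 0, "ay": 0, "az": 0, "gripper": 1}, {"x": 0, "y": 0.8, "z": 0, "ax": 0, "ay": 0, "az": 0, "gripper": 1}, {"x": 0, "y": 0.8, "z": 0, "ax": 0, "ay": 0, "az": 0, "gripper": 1}, {"x": 0, "y": 0.8, "z": 0, "ax": 0, "ay": 0, "az": 0, "gripper": 1}]}}

```text
clock: 18.08
position: [453.4, -313.8, 189.7]
ee_rot: [0.867, -0.498, -0.0, 0.0]
contact_force: [0.0, -0.3, -2.4]
gripper_width: 21.3
grasp_force: 59.7
```

```bash
python3 - <<'E'
from lid import *
lid(71); plan([482.9,-296.0,190])
E
```

```text
scene lid n 3711 tilt deg [-0.27  0.33] z 71.2 centre [ 482.5 -296.6] 89.9 (array([ 480.75418507, -298.06315266]), np.float64(86.663605837949)) rel TCP [30.4 17.5]
pos [ 452.1 -314.1  189.7] yaw -149.9 tilt 0.06 az 0.00 loc cm [-0.02 -3.57 -0.03] n 2 per [-0.011 -1.787 -0.013] width 21.6 gf 59.7 F [-1.6  0.4 -2.3] t 18.13
```

Request:
{"method": "send_rows", "body": {"targets": [{"x": 0, "y": 1, "z": 0, "ax": 0, "ay": 0, "az": 0, "gripper": 1}, {"x": 0, "y": 1.2, "z": 0, "ax": 0, "ay": 0, "az": 0, "gripper": 1}, {"x": 0, "y": 1.2, "z": 0, "ax": 0, "ay": 0, "az": 0, "gripper": 1}, {"x": 0, "y": 1, "z": 0, "ax": 0, "ay": 0, "az": 0, "gripper": 1}, {"x": 0, "y": 0.5, "z": -0.5, "ax": 0, "ay": 0, "az": 0, "gripper": 1}]}}

```text
clock: 18.55
position: [409.8, -338.3, 193.8]
ee_rot: [0.867, -0.499, -0.001, -0.0]
contact_force: [-0.9, 0.4, -2.2]
gripper_width: 21.1
grasp_force: 59.6
```

Request:
{"method": "send_rows", "body": {"targets": [{"x": 0, "y": 0, "z": -1.5, "ax": 0, "ay": 0, "az": 0, "gripper": 1}, {"x": 0, "y": 0, "z": -2, "ax": 0, "ay": 0, "az": 0, "gripper": 1}, {"x": 0, "y": 0, "z": -2, "ax": 0, "ay": 0, "az": 0, "gripper": 1}, {"x": 0, "y": 0, "z": -1.5, "ax": 0, "ay": 0, "az": 0, "gripper": 1}, {"x": 0, "y": 0, "z": -0.5, "ax": 0, "ay": 0, "az": 0, "gripper": 1}]}}

```text
clock: 18.97
position: [412.9, -339.0, 273.0]
ee_rot: [0.867, -0.498, 0.003, 0.0]
contact_force: [0.7, -0.1, -0.6]
gripper_width: 21.0
grasp_force: 59.7
```

Request:
{"method": "send_rows", "body": {"targets": [{"x": 0, "y": 0, "z": 0, "ax": 0, "ay": 0, "az": 6, "gripper": 1}, {"x": 0, "y": 0, "z": 0, "ax": 0, "ay": 0, "az": 6, "gripper": 1}, {"x": 0, "y": 0, "z": 0, "ax": 0, "ay": 0, "az": 6, "gripper": 1}, {"x": 0, "y": 0, "z": 0, "ax": 0, "ay": 0, "az": 6, "gripper": 1}]}}

```text
clock: 19.3
position: [411.6, -337.8, 269.1]
ee_rot: [0.743, -0.67, -0.0, -0.0]
contact_force: [-0.1, -0.3, -2.1]
gripper_width: 21.1
grasp_force: 59.8
```

Request:
{"method": "send_rows", "body": {"targets": [{"x": 0, "y": 0, "z": 0, "ax": 0, "ay": 0, "az": 6, "gripper": 1}, {"x": 0, "y": 0, "z": 0, "ax": 0, "ay": 0, "az": 6, "gripper": 1}, {"x": 0, "y": 0, "z": 0, "ax": 0, "ay": 0, "az": 6, "gripper": 1}, {"x": 0, "y": 0, "z": 0, "ax": 0, "ay": 0, "az": 6, "gripper": 1}, {"x": 0, "y": 0, "z": 0, "ax": 0, "ay": 0, "az": 0, "gripper": 1}]}}

```text
clock: 19.72
position: [411.6, -337.9, 269.0]
ee_rot: [-0.589, 0.808, 0.001, -0.0]
contact_force: [0.0, 0.1, -1.5]
gripper_width: 21.4
grasp_force: 59.8
```

```bash
python3 - <<'E'
from lid import *
plan([446.4,286.1,268],162.2,per=28)
im,d=arm.get_image("scene");P=cloud("scene",im,d)
m=(d>0)&(np.hypot(P[...,0]-483,P[...,1]+296)<100)&(abs(P[...,2]-71)<8); print(cv2.minEnclosingCircle(P[m][:,:2].astype(np.float32)),np.median(P[m][:,2]))
im,d=arm.get_image("top");P=cloud("top",im,d)
m=(d>0)&(np.hypot(P[...,0]-483,P[...,1]+296)<100)&(abs(P[...,2]-71)<8); print(cv2.minEnclosingCircle(P[m][:,:2].astype(np.float32)),np.median(P[m][:,2]))
E
```

```text
pos [ 411.6 -337.9  269. ] yaw 162.1 tilt 0.07 az -0.08 loc cm [-60.48  15.76   0.1 ] n 23 per [-2.629  0.685  0.004] width 21.4 gf 59.8 F [ 0.   0.1 -1.5] t 19.72
((483.3771667480469, -296.1589660644531), 89.7301254272461) 71.02273808773259
((481.08209228515625, -294.025634765625), 89.72473907470703) 70.53453700057753
```

Lid is centred within 1 mm in the top camera. Returning to the rack.

Request:
{"method": "send_rows", "body": {"targets": [{"x": -0.8, "y": 0.2, "z": 0, "ax": 0, "ay": 0, "az": -0.08, "gripper": 1}, {"x": -1.7, "y": 0.44, "z": 0, "ax": 0, "ay": 0, "az": 0, "gripper": 1}, {"x": -2.5, "y": 0.65, "z": 0, "ax": 0, "ay": 0, "az": 0, "gripper": 1}, {"x": -2.7, "y": 0.7, "z": 0, "ax": 0, "ay": 0, "az": 0, "gripper": 1}, {"x": -2.7, "y": 0.7, "z": 0, "ax": 0, "ay": 0, "az": 0, "gripper": 1}]}}

```text
clock: 20.23
position: [417.7, -229.4, 269.4]
ee_rot: [-0.59, 0.807, 0.0, 0.0]
contact_force: [0.3, 0.9, -1.5]
gripper_width: 21.2
grasp_force: 59.8
```

Request:
{"method": "send_rows", "body": {"targets": [{"x": -2.7, "y": 0.7, "z": 0, "ax": 0, "ay": 0, "az": 0, "gripper": 1}, {"x": -2.7, "y": 0.7, "z": 0, "ax": 0, "ay": 0, "az": 0, "gripper": 1}, {"x": -2.7, "y": 0.7, "z": 0, "ax": 0, "ay": 0, "az": 0, "gripper": 1}, {"x": -2.7, "y": 0.7, "z": 0, "ax": 0, "ay": 0, "az": 0, "gripper": 1}, {"x": -2.7, "y": 0.7, "z": 0, "ax": 0, "ay": 0, "az": 0, "gripper": 1}]}}

```text
clock: 20.65
position: [425.2, -89.8, 269.8]
ee_rot: [-0.591, 0.807, -0.0, 0.0]
contact_force: [1.0, 0.4, -1.7]
gripper_width: 21.0
grasp_force: 59.8
```

Request:
{"method": "send_rows", "body": {"targets": [{"x": -2.7, "y": 0.7, "z": 0, "ax": 0, "ay": 0, "az": 0, "gripper": 1}, {"x": -2.7, "y": 0.7, "z": 0, "ax": 0, "ay": 0, "az": 0, "gripper": 1}, {"x": -2.7, "y": 0.7, "z": 0, "ax": 0, "ay": 0, "az": 0, "gripper": 1}, {"x": -2.7, "y": 0.7, "z": 0, "ax": 0, "ay": 0, "az": 0, "gripper": 1}, {"x": -2.7, "y": 0.7, "z": 0, "ax": 0, "ay": 0, "az": 0, "gripper": 1}]}}

```text
clock: 21.07
position: [432.7, 49.4, 269.8]
ee_rot: [-0.591, 0.807, 0.0, 0.0]
contact_force: [0.9, 0.1, -1.5]
gripper_width: 20.5
grasp_force: 59.8
```

Request:
{"method": "send_rows", "body": {"targets": [{"x": -2.7, "y": 0.7, "z": 0, "ax": 0, "ay": 0, "az": 0, "gripper": 1}, {"x": -2.7, "y": 0.7, "z": 0, "ax": 0, "ay": 0, "az": 0, "gripper": 1}, {"x": -2.7, "y": 0.7, "z": 0, "ax": 0, "ay": 0, "az": 0, "gripper": 1}, {"x": -2.7, "y": 0.7, "z": 0, "ax": 0, "ay": 0, "az": 0, "gripper": 1}, {"x": -2.7, "y": 0.7, "z": 0, "ax": 0, "ay": 0, "az": 0, "gripper": 1}]}}

```text
clock: 21.48
position: [440.4, 188.6, 269.7]
ee_rot: [-0.591, 0.807, 0.0, 0.0]
contact_force: [0.1, -0.1, -1.0]
gripper_width: 21.7
grasp_force: 59.8
```

Request:
{"method": "send_rows", "body": {"targets": [{"x": -2.7, "y": 0.7, "z": 0, "ax": 0, "ay": 0, "az": 0, "gripper": 1}, {"x": -2.7, "y": 0.7, "z": 0, "ax": 0, "ay": 0, "az": 0, "gripper": 1}, {"x": -2, "y": 0.5, "z": 0, "ax": 0, "ay": 0, "az": 0, "gripper": 1}, {"x": -1.2, "y": 0.3, "z": 0, "ax": 0, "ay": 0, "az": 0, "gripper": 1}, {"x": 0, "y": 0, "z": 0, "ax": 0, "ay": 0, "az": 0, "gripper": 1}]}}

```text
clock: 21.9
position: [446.0, 277.8, 269.1]
ee_rot: [-0.591, 0.806, 0.0, -0.0]
contact_force: [0.5, -1.6, -1.2]
gripper_width: 21.2
grasp_force: 59.7
```

```bash
python3 - <<'E'
from m import *
plan([446.4,286.1,268],162.2); meas()
E
```

```text
pos [446.  277.8 269.1] yaw 162.5 tilt 0.01 az 0.30 loc cm [-0.8   0.22  0.11] n 1 per [-0.8    0.218  0.111] width 21.2 gf 59.7 F [ 0.5 -1.6 -1.2] t 21.9
scene bar n 387 v [-63.   65.7] u [-5.1 10.1 13.8] z [10.1 24.2 30.9]
-105 6 u -6.5..7.3 v med -1.0
-95 26 u -14.1..17.8 v med 0.5
-85 19 u -16.0..25.1 v med 0.1
-75 15 u -19.3..27.1 v med 0.1
-65 11 u -20.2..-13.3 v med -0.7
-55 10 u -18.4..-14.0 v med 0.6
-45 7 u -19.8..-12.3 v med -0.4
-35 8 u -12.0..-2.1 v med -0.6
-25 12 u -1.9..3.3 v med 0.3
-15 9 u -4.2..5.4 v med 0.0
```

Request:
{"method": "send_rows", "body": {"targets": [{"x": -0.8, "y": 0.22, "z": 0, "ax": 0, "ay": 0, "az": 0.3, "gripper": 1}, {"x": 0, "y": 0, "z": 1, "ax": 0, "ay": 0, "az": 0, "gripper": 1}, {"x": 0, "y": 0, "z": 1.5, "ax": 0, "ay": 0, "az": 0, "gripper": 1}, {"x": 0, "y": 0, "z": 1.5, "ax": 0, "ay": 0, "az": 0, "gripper": 1}, {"x": 0, "y": 0, "z": 1.5, "ax": 0, "ay": 0, "az": 0, "gripper": 1}]}}

```text
clock: 22.37
position: [446.3, 283.0, 213.5]
ee_rot: [-0.587, 0.809, 0.0, -0.0]
contact_force: [-1.1, -0.6, -2.1]
gripper_width: 20.8
grasp_force: 59.8
```

Request:
{"method": "send_rows", "body": {"targets": [{"x": 0, "y": 0, "z": 1.5, "ax": 0, "ay": 0, "az": 0, "gripper": 1}, {"x": 0, "y": 0, "z": 1.5, "ax": 0, "ay": 0, "az": 0, "gripper": 1}, {"x": 0, "y": 0, "z": 1.5, "ax": 0, "ay": 0, "az": 0, "gripper": 1}, {"x": 0, "y": 0, "z": 1.5, "ax": 0, "ay": 0, "az": 0, "gripper": 1}, {"x": 0, "y": 0, "z": 1, "ax": 0, "ay": 0, "az": 0, "gripper": 1}]}}

```text
clock: 22.78
position: [445.9, 282.5, 142.7]
ee_rot: [-0.587, 0.809, -0.0, -0.001]
contact_force: [-0.2, -0.6, -2.0]
gripper_width: 21.4
grasp_force: 59.7
```

Request:
{"method": "send_rows", "body": {"targets": [{"x": 0, "y": 0, "z": 0.8, "ax": 0, "ay": 0, "az": 0, "gripper": 1}, {"x": 0, "y": 0, "z": 0.5, "ax": 0, "ay": 0, "az": 0, "gripper": 1}, {"x": 0, "y": 0, "z": 0, "ax": 0, "ay": 0, "az": 0, "gripper": 1}, {"x": 0, "y": 0, "z": 0, "ax": 0, "ay": 0, "az": 0, "gripper": 1}]}}

```text
clock: 23.12
position: [446.9, 284.0, 131.9]
ee_rot: [-0.588, 0.809, -0.0, 0.0]
contact_force: [-0.3, 0.4, -1.1]
gripper_width: 21.1
grasp_force: 59.7
```

```bash
python3 - <<'E'
from m import *
plan([446.4,286.1,114.9],162.2)
E
```

```text
pos [446.9 284.  131.9] yaw 162.0 tilt 0.03 az -0.20 loc cm [-0.19  0.11  1.7 ] n 1 per [-0.186  0.112  1.699] width 21.1 gf 59.7 F [-0.3  0.4 -1.1] t 23.12
```

Request:
{"method": "send_rows", "body": {"targets": [{"x": -0.19, "y": 0.11, "z": 0.4, "ax": 0, "ay": 0, "az": -0.2, "gripper": 1}, {"x": 0, "y": 0, "z": 0.5, "ax": 0, "ay": 0, "az": 0, "gripper": 1}, {"x": 0, "y": 0, "z": 0.4, "ax": 0, "ay": 0, "az": 0, "gripper": 1}, {"x": 0, "y": 0, "z": 0.2, "ax": 0, "ay": 0, "az": 0, "gripper": 1}, {"x": 0, "y": 0, "z": 0.1, "ax": 0, "ay": 0, "az": 0, "gripper": 1}]}}

```text
clock: 23.53
position: [445.9, 285.9, 115.1]
ee_rot: [-0.589, 0.808, -0.0, -0.0]
contact_force: [-0.0, -0.4, -1.1]
gripper_width: 21.0
grasp_force: 59.7
```

Request:
{"method": "send_rows", "body": {"targets": [{"x": 0, "y": 0, "z": 0.08, "ax": 0, "ay": 0, "az": 0, "gripper": 1}, {"x": 0, "y": 0, "z": 0, "ax": 0, "ay": 0, "az": 0, "gripper": 1}, {"x": 0, "y": 0, "z": 0, "ax": 0, "ay": 0, "az": 0, "gripper": 1}]}}

```text
clock: 23.78
position: [446.3, 286.2, 115.0]
ee_rot: [-0.589, 0.808, 0.0, 0.0]
contact_force: [-0.1, -0.2, -0.8]
gripper_width: 21.5
grasp_force: 59.9
```

```bash
python3 - <<'E'
from m import *
plan([446.4,286.1,114.9],162.2)
im,d=arm.get_image("scene"); cv2.imwrite("pics/s6.png",cv2.resize(im[60:200,220:400,::-1],None,fx=4,fy=4,interpolation=cv2.INTER_CUBIC))
E
```

```text
pos [446.3 286.2 115. ] yaw 162.2 tilt 0.04 az 0.01 loc cm [ 0.01 -0.01  0.01] n 1 per [ 0.011 -0.013  0.005] width 21.5 gf 59.9 F [-0.1 -0.2 -0.8] t 23.78
```

View pics/s6.png

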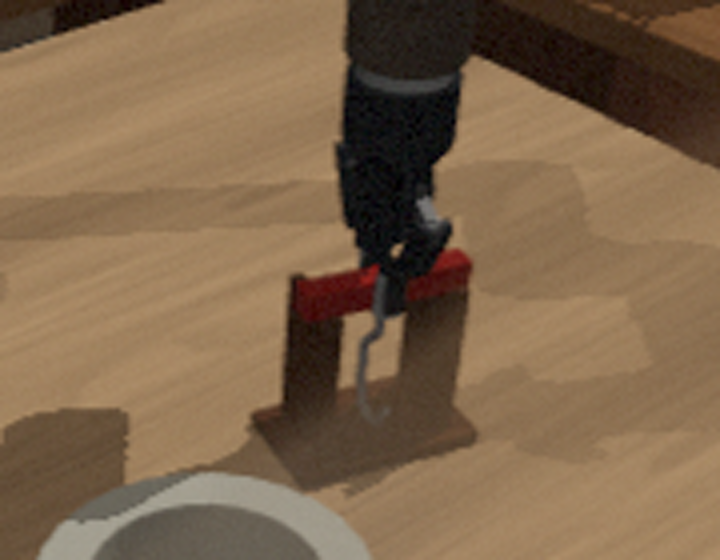

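The bar sits back on both cheeks as before, (295–470, 255–320). Press 1 mm, then release gently and rise.

Request:
{"method": "send_rows", "body": {"targets": [{"x": 0, "y": 0, "z": 0.08, "ax": 0, "ay": 0, "az": 0, "gripper": 1}, {"x": 0, "y": 0, "z": 0, "ax": 0, "ay": 0, "az": 0, "gripper": 1}, {"x": 0, "y": 0, "z": 0, "ax": 0, "ay": 0, "az": 0, "gripper": 0.5}, {"x": 0, "y": 0, "z": 0, "ax": 0, "ay": 0, "az": 0, "gripper": 0.3}, {"x": 0, "y": 0, "z": 0, "ax": 0, "ay": 0, "az": 0, "gripper": 0}]}}

```text
clock: 24.25
position: [446.4, 286.3, 114.0]
ee_rot: [-0.589, 0.808, 0.0, 0.0]
contact_force: [-0.1, -0.0, -0.5]
gripper_width: 40.6
grasp_force: 0.0
```

Request:
{"method": "send_rows", "body": {"targets": [{"x": 0, "y": 0, "z": 0, "ax": 0, "ay": 0, "az": 0, "gripper": -0.4}, {"x": 0, "y": 0, "z": 0, "ax": 0, "ay": 0, "az": 0, "gripper": -0.7}, {"x": 0, "y": 0, "z": 0, "ax": 0, "ay": 0, "az": 0, "gripper": -1}, {"x": 0, "y": 0, "z": 0, "ax": 0, "ay": 0, "az": 0, "gripper": -1}, {"x": 0, "y": 0, "z": 0, "ax": 0, "ay": 0, "az": 0, "gripper": -1}]}}

```text
clock: 24.67
position: [446.2, 286.1, 113.9]
ee_rot: [-0.589, 0.808, -0.0, -0.0]
contact_force: [0.3, 0.2, 1.0]
gripper_width: 85.3
grasp_force: 0.0
```

Request:
{"method": "send_rows", "body": {"targets": [{"x": 0, "y": 0, "z": -0.5, "ax": 0, "ay": 0, "az": 0, "gripper": -1}, {"x": 0, "y": 0, "z": -1.2, "ax": 0, "ay": 0, "az": 0, "gripper": -1}, {"x": 0, "y": 0, "z": -2, "ax": 0, "ay": 0, "az": 0, "gripper": -1}, {"x": 0, "y": 0, "z": -2.5, "ax": 0, "ay": 0, "az": 0, "gripper": -1}, {"x": 0, "y": 0, "z": -2.5, "ax": 0, "ay": 0, "az": 0, "gripper": -1}]}}

```text
clock: 25.08
position: [446.0, 285.8, 202.0]
ee_rot: [-0.589, 0.808, -0.0, -0.0]
contact_force: [0.4, 0.5, 0.9]
gripper_width: 85.3
grasp_force: 0.0
```

Request:
{"method": "send_rows", "body": {"targets": [{"x": 0, "y": 0, "z": -2.5, "ax": 0, "ay": 0, "az": 0, "gripper": -1}, {"x": 0, "y": 0, "z": -1.5, "ax": 0, "ay": 0, "az": 0, "gripper": -1}, {"x": 0, "y": 0, "z": -0.5, "ax": 0, "ay": 0, "az": 0, "gripper": -1}, {"x": 0, "y": 0, "z": 0, "ax": 0, "ay": 0, "az": 0, "gripper": -1}, {"x": 0, "y": 0, "z": 0, "ax": 0, "ay": 0, "az": 0, "gripper": -1}]}}

```text
clock: 25.5
position: [445.7, 285.8, 245.3]
ee_rot: [-0.589, 0.808, 0.0, -0.001]
contact_force: [-0.5, -0.2, -0.4]
gripper_width: 85.6
grasp_force: 0.0
```

```bash
python3 - <<'E'
from m import *
plan([446.4,286.1,114.9],162.2)
im,d=arm.get_image("scene"); P=cloud("scene",im,d); I=im.astype(int)
red=(d>0)&(I[...,0]>90)&(I[...,1]<45)&(I[...,2]<45)&(abs(P[...,1]-288)<90)&(abs(P[...,0]-448)<60)&(P[...,2]>110)
print("bar",red.sum(),line(P[red][:,:2])[0],np.percentile(P[red][:,2],[50,95]))
m=(d>0)&(np.hypot(P[...,0]-483,P[...,1]+296)<100)&(abs(P[...,2]-71)<8); print(cv2.minEnclosingCircle(P[m][:,:2].astype(np.float32)),np.median(P[m][:,2]))
cv2.imwrite("pics/s7.png",im[:,:,::-1])
E
```

```text
pos [445.7 285.8 245.3] yaw 162.2 tilt 0.07 az -0.01 loc cm [-0.05 -0.06 13.04] n 5 per [-0.011 -0.012  2.608] width 85.6 gf 0.0 F [-0.5 -0.2 -0.4] t 25.5
bar 159 ((448.79241943359375, 283.8937072753906), (122.84768676757812, 20.36758041381836), 72.15919494628906) [144.87027332 147.04391697]
((483.41839599609375, -297.0326843261719), 90.20402526855469) 71.03026665699724
```

View pics/s7.png

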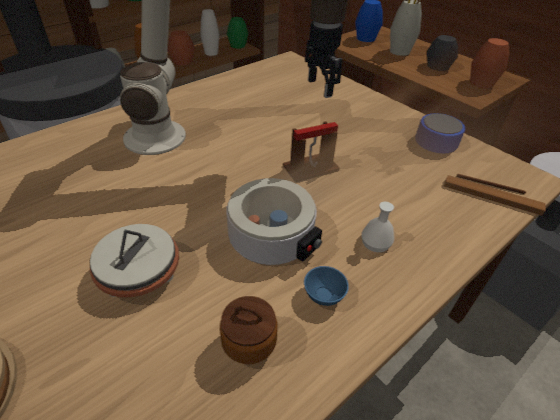

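The lid is centred on the stand at (135,258) and the lifter is hung on its rack at (315,132). The bystanders are where they were, and the arm is clear.

```bash
python3 -c "
from bench import arm
print(arm.job_done())"
```

```text
the job is handed in; nothing more can be done
None
```

The job is handed in: the lid rests level on the terracotta stand, about 1 mm off centre by the top camera, the lifter hangs back on its rack, the crock, vase and bowl were left alone, and the robot's clock stood at about 25.5 s.

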